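# Load the vibrating table with mosaic castings

## Robot

A 6-joint arm with a two-finger parallel gripper is mounted at the origin on the work surface. World frame = base frame: x ahead of the robot, y to its left, z up, the work surface at z = 0. Lengths are in m, angles in degrees, forces in N, time in s.
With the tool pointing down it reaches from about 0.35 to 0.975 m from the base axis. Payload 17.4 kg.
Tool frame: the origin (TCP) lies between the finger pads; the fingertips stand 14 mm ahead of it and the grasp point (between the pads) lies 5 mm behind it; z points along the fingers, y is the line along which they close (so a half turn about z gives the same grasp; the last joint's range is limited). The gripper opens to 85 mm and grips with 20 to 120 N. Pads are 22 mm wide; open, the fingers measure 114 mm over their backs; the gripper's body (76 mm by 85 mm) begins 54 mm behind the grasp point. The pads swing forward as they close: fully open they stand 13 mm farther back than shut.
Start: joints at [72.491, 6.646, 82.598, -0, 90.757, -2.166], TCP at [0.179, 0.651, 0.245] pointing down, gripper open.
Joint ranges: [-162.19, 162.19], [-47.58, 125.68], [4.15, 143.07], [-65.23, 245.23], [0.69, 171.88], [-170.13, 170.13]. Speed limits (degrees/s): [108.29, 108.29, 127.2, 180, 180, 180].

## Interface

Orientations are given as [roll, pitch, yaw] about the fixed x, y, z axes, in that order (R = Rz(yaw) Ry(pitch) Rx(roll)).
In Python, from workcell import bot gives the robot as it stands.
- The arm moves only by the shell command python3 -m jog 'ROWS' [FORCE]. ROWS is JSON, a list of rows, each a list of 7 numbers: the shift along the tool's x, y, z in m, then the turn, a rotation vector about the tool's x, y, z in degrees, then the opening in per cent of the stroke, from 0 (shut) to 100 (fully open). In form: [[tx, ty, tz, wx, wy, wz, jaw], ...]. A call has 1 to 8 rows; each row is the pose to reach, as a shift and turn from the pose commanded when the call began, along the tool's axes at that moment; what a row does not reach only later rows make up. A row lasts 1/10 s, in which the tool goes at most 50 mm and 8.59 degrees, less where a joint would pass 70% of its speed; a pose out of reach is approached as far as the arm can. A call with a gripper value outside its range is refused whole. The fingers move at their own pace and stop on an object; FORCE is the grip in N (left out, the last holds). Time passes only in rows, so rows that repeat a pose let the fingers close. It gives the time, the measured TCP pose, the force, the opening and the grip force at its end, in the units of the state.
- bot.sense(): the state, without advancing time (a new reading comes with each control period).
- bot.camera(name): name is "scene" or "top" or "wrist"; returns a dict with "frame" (400x640x3 uint8, red, green, blue), "intrinsics" (3x3 intrinsics, pixels), "R" (3x3) and "t" (3): a world point X has camera coordinates R X + t; the wrist camera has in their place "T_tool_cam" (4x4, takes a point from camera to tool coordinates, whose origin is the TCP and whose axes are the flange's). Camera axes: x right, y down, z forward; pixel columns grow to the right and rows downward; lengths in m; the calibration is good to about 2 mm. A picture is of the moment at which its call begins: read the wrist's pose just before it. There is no depth.
- bot.finish_job(): hands the job in; it is judged then, once.
The state is a dict: "t": time; "joint_positions": joint angles; "qvel": joint speeds; "effort": joint torques, N m; "ee_pos": TCP position; "orientation": TCP orientation; "contact_force": force on the tool from outside, world axes, zero at the start; "ft_torque": the same for the moment, N m; "grip_width": finger opening in m; "finger_force": force on a finger pad.
Only numpy, scipy, OpenCV 4.12 (cv2) and the standard library are available. Lean on these libraries where they do the work, as an engineer would, in place of code of your own. Each camera call takes 0.05 s, during which the arm holds its last target. There are 200 camera calls.

## Task

Load the vibrating table and start it: find the aluminium carrier plate whose holes drop over the table's three dowels and seat it fully home, leaving the plates that do not fit lying flat on the worktop clear of the table. Then stack every mosaic casting tray that is laid out on that plate in any order, cut corners over cut corners so that each skirt drops over the rim below and sits level, put the lid on top in the same way, and only then push the toggle lever fully over to on. Leave the other things on the worktop where they are.

Things in the scene. Friction and masses are not known exactly. Their poses are not given: they have to be found in the camera images.
- vibrator: (Sizes in mm.) Bench vibrating table, bolted down; place and yaw (up to 0.3 either way) vary. Grey base 150 x 108 with a steel top, 128 along x, 92 along y, 60 above the worktop. Origin: centre of its underside. On the top stand three round-nosed brass dowels, 7 in diameter, 9 high. A plate on the wrong dowels stays 4 or more proud at its centre, or rocks.
- seat (a point): Centre of the steel top (mm). A carrier plate that is home has its underside's centre here and its axes parallel to these. Two dowels always stand at x = -30, y = 14 and x = -30, y = -14 from here, the third in one of three tapped holes: (26, -14), (26, 14) or (8, 0). Which one changes from start to start and is not reported: see it on the table or find it by trying the plates.
- pivot (a point): Toggle lever's pivot on the control box of the vibrating table (grey box 110 x 80 mm, 36 high, bolted down). x axis: the way the lever is pushed to switch on (roughly away from the robot); y axis: the pivot's axis. 40 mm above the worktop.
- lever_knob (a point): Centre of the 18 mm black ball on the end of the toggle lever, 50 mm from the pivot.
- lever (a joint): Angle of the toggle lever: 0 = off, leaning 0.45 rad back along -x of the pivot point (towards the robot); 0.9 = on, leaning as far along +x. Moves under about 1.5 N at the ball and stays where it is left. Starts between 0 and 0.15.
- plate_a_mid (a point): Aluminium carrier plate (mm): flange 96 (x) x 62 (y), 8 thick, with a 6 high raised rim on top (14 in all); both corners at its +x end are cut off at 45 degrees. Origin at its centre, 7 above its underside, z up through the rim. Three through holes, 10 in diameter, at (-30, 14), (-30, -14) and (26, -14). The three plates differ only in the third hole. 150 g.
- plate_b_mid (a point): Aluminium carrier plate (mm): flange 96 (x) x 62 (y), 8 thick, with a 6 high raised rim on top (14 in all); both corners at its +x end are cut off at 45 degrees. Origin at its centre, 7 above its underside, z up through the rim. Three through holes, 10 in diameter, at (-30, 14), (-30, -14) and (26, 14). The three plates differ only in the third hole. 150 g.
- plate_c_mid (a point): Aluminium carrier plate (mm): flange 96 (x) x 62 (y), 8 thick, with a 6 high raised rim on top (14 in all); both corners at its +x end are cut off at 45 degrees. Origin at its centre, 7 above its underside, z up through the rim. Three through holes, 10 in diameter, at (-30, 14), (-30, -14) and (8, 0). The three plates differ only in the third hole. 150 g.
- tray_a_mid (a point): White casting tray, mosaic in its top (may be absent; mm): 96 (x) x 62 (y), sides straight for 20, then a set-in rim 86 x 52 (26 high in all); the 2 corners at its +x end are cut off. Below, a skirt 6.5 deep drops over the rim of the plate or tray beneath, 2 of play all round, cut corners over cut corners only, and rests on its shoulder: each tray adds 20. Origin: centre, 13 above its underside. 180 g.
- tray_b_mid (a point): White casting tray, mosaic in its top (may be absent; mm): 96 (x) x 62 (y), sides straight for 20, then a set-in rim 86 x 52 (26 high in all); the 2 corners at its +x end are cut off. Below, a skirt 6.5 deep drops over the rim of the plate or tray beneath, 2 of play all round, cut corners over cut corners only, and rests on its shoulder: each tray adds 20. Origin: centre, 13 above its underside. 180 g.
- tray_c_mid (a point): White casting tray, mosaic in its top (may be absent; mm): 96 (x) x 62 (y), sides straight for 20, then a set-in rim 86 x 52 (26 high in all); the 2 corners at its +x end are cut off. Below, a skirt 6.5 deep drops over the rim of the plate or tray beneath, 2 of play all round, cut corners over cut corners only, and rests on its shoulder: each tray adds 20. Origin: centre, 13 above its underside. 180 g.
- tray_d_mid (a point): White casting tray, mosaic in its top (may be absent; mm): 96 (x) x 62 (y), sides straight for 20, then a set-in rim 86 x 52 (26 high in all); the 2 corners at its +x end are cut off. Below, a skirt 6.5 deep drops over the rim of the plate or tray beneath, 2 of play all round, cut corners over cut corners only, and rests on its shoulder: each tray adds 20. Origin: centre, 13 above its underside. 180 g.
- lid_mid (a point): White flat lid, no mosaic (mm): 96 (x) x 62 (y), 14 high, cut corners at its +x end and the same skirt as the trays. Origin at its centre, 7 above its underside. 80 g.
- pigment_tub: Bystander: small grey open tub, 45 high, 68 across (mm). Origin at its underside. Not part of the job.
- putty_knife: Bystander: putty knife lying on the worktop, 170 long (mm). Origin at its underside. Not part of the job.
- nippers: Bystander: tile nippers with red handles lying on the worktop, about 160 long (mm). Origin at its underside. Not part of the job.
- glue_bottle: Bystander: glue bottle, 150 high, 60 across (mm). Origin at its underside. Not part of the job.
- brush_jar: Bystander: glass jar of brushes, 90 high, 72 across (mm). Origin at its underside. Not part of the job.
- sanding_block: Bystander: cork sanding block, 85 x 50 x 28 (mm). Origin at its underside. Not part of the job.
- tile_stack: Bystander: pile of tiles, 50 x 50 x 30 (mm). Origin at its underside. Not part of the job.

How it is judged (in metres and radians):
On the way, in this order (a step that is already met when the one before it is completed fails the run):
1. a carrier plate is seated home over the three dowels (((horizontal distance between plate_a_mid and seat below 0.004 m and z of plate_a_mid in the frame of seat between 0.005 and 0.009 m and angle between plate_a_mid's own z axis and vertical below 0.03 rad) or (horizontal distance between plate_b_mid and seat below 0.004 m and z of plate_b_mid in the frame of seat between 0.005 and 0.009 m and angle between plate_b_mid's own z axis and vertical below 0.03 rad) or (horizontal distance between plate_c_mid and seat below 0.004 m and z of plate_c_mid in the frame of seat between 0.005 and 0.009 m and angle between plate_c_mid's own z axis and vertical below 0.03 rad))), for 0.2 s.
2. every tray that is present is stacked on the plate, skirts home (x of tray_a_mid in the frame of seat between -0.015 and 0.015 m and y of tray_a_mid in the frame of seat between -0.015 and 0.015 m and angle between each of tray_a_mid, tray_b_mid, tray_c_mid, tray_d_mid's own z axis and vertical below 0.04 rad and (z of tray_a_mid in the frame of seat between 0.0185 and 0.0235 m or z of tray_a_mid in the frame of seat between 0.0385 and 0.0435 m or z of tray_a_mid in the frame of seat between 0.0585 and 0.0635 m or z of tray_a_mid in the frame of seat between 0.0785 and 0.0835 m) and x of tray_b_mid in the frame of seat between -0.015 and 0.015 m and y of tray_b_mid in the frame of seat between -0.015 and 0.015 m and (z of tray_b_mid in the frame of seat between 0.0185 and 0.0235 m or z of tray_b_mid in the frame of seat between 0.0385 and 0.0435 m or z of tray_b_mid in the frame of seat between 0.0585 and 0.0635 m or z of tray_b_mid in the frame of seat between 0.0785 and 0.0835 m) and x of tray_c_mid in the frame of seat between -0.015 and 0.015 m and y of tray_c_mid in the frame of seat between -0.015 and 0.015 m and (z of tray_c_mid in the frame of seat between 0.0185 and 0.0235 m or z of tray_c_mid in the frame of seat between 0.0385 and 0.0435 m or z of tray_c_mid in the frame of seat between 0.0585 and 0.0635 m or z of tray_c_mid in the frame of seat between 0.0785 and 0.0835 m) and x of tray_d_mid in the frame of seat between -0.015 and 0.015 m and y of tray_d_mid in the frame of seat between -0.015 and 0.015 m and (z of tray_d_mid in the frame of seat between 0.0185 and 0.0235 m or z of tray_d_mid in the frame of seat between 0.0385 and 0.0435 m or z of tray_d_mid in the frame of seat between 0.0585 and 0.0635 m or z of tray_d_mid in the frame of seat between 0.0785 and 0.0835 m)), for 0.2 s.
3. the lid is home on top of the stack (x of lid_mid in the frame of seat between -0.015 and 0.015 m and y of lid_mid in the frame of seat between -0.015 and 0.015 m and angle between lid_mid's own z axis and vertical below 0.04 rad and (z of lid_mid in the frame of seat between 0.0725 and 0.0775 m or z of lid_mid in the frame of seat between 0.0925 and 0.0975 m) and z of lid_mid in the frame of tray_a_mid above 0.01 m and z of lid_mid in the frame of tray_b_mid above 0.01 m and z of lid_mid in the frame of tray_c_mid above 0.01 m and z of lid_mid in the frame of tray_d_mid above 0.01 m), for 0.2 s.
4. the lever is switched on (value of joint lever above 0.7 rad), for 0.2 s.
At the end, for the whole second after the job is handed in: One plate home on the dowels (4 mm, level); the others flat on the worktop, 100 mm or more from the seat's centre; every tray present and the lid on top stacked on it, skirts home (heights within 2.5 mm, 15 mm sideways, level within 0.04 rad); lever beyond 0.7 rad (all of step 2 and all of step 3 and ((horizontal distance between plate_a_mid and seat below 0.004 m and z of plate_a_mid in the frame of seat between 0.005 and 0.009 m and angle between plate_a_mid's own z axis and vertical below 0.03 rad) or (horizontal distance between plate_b_mid and seat below 0.004 m and z of plate_b_mid in the frame of seat between 0.005 and 0.009 m and angle between plate_b_mid's own z axis and vertical below 0.03 rad) or (horizontal distance between plate_c_mid and seat below 0.004 m and z of plate_c_mid in the frame of seat between 0.005 and 0.009 m and angle between plate_c_mid's own z axis and vertical below 0.03 rad)) and ((horizontal distance between plate_a_mid and seat below 0.004 m and z of plate_a_mid in the frame of seat between 0.005 and 0.009 m and angle between plate_a_mid's own z axis and vertical below 0.03 rad) or (horizontal distance between plate_a_mid and seat above 0.1 m and height (world z) of plate_a_mid below 0.011 m and angle between plate_a_mid's own z axis and vertical below 0.05 rad)) and ((horizontal distance between plate_b_mid and seat below 0.004 m and z of plate_b_mid in the frame of seat between 0.005 and 0.009 m and angle between plate_b_mid's own z axis and vertical below 0.03 rad) or (horizontal distance between plate_b_mid and seat above 0.1 m and height (world z) of plate_b_mid below 0.011 m and angle between plate_b_mid's own z axis and vertical below 0.05 rad)) and ((horizontal distance between plate_c_mid and seat below 0.004 m and z of plate_c_mid in the frame of seat between 0.005 and 0.009 m and angle between plate_c_mid's own z axis and vertical below 0.03 rad) or (horizontal distance between plate_c_mid and seat above 0.1 m and height (world z) of plate_c_mid below 0.011 m and angle between plate_c_mid's own z axis and vertical below 0.05 rad)) and value of joint lever above 0.7 rad); the robot touches nothing.
It fails at once if a bystander is disturbed (moved more than 40 mm) (distance of any of pigment_tub, putty_knife, nippers, glue_bottle, brush_jar, sanding_block, tile_stack from where it was at the start of the episode above 0.04 m).
Of tray_a, tray_b, tray_c, tray_d only 3 to 4 are there at a start; the rules pass over those that are not, and their reading is None.
At some moment in a run one of tray_a, tray_b, tray_c, tray_d, lid may be knocked a few centimetres aside while the robot is not near it.
Once in a run the grip may slacken for a moment while it holds something.
It also fails if it takes over 210 s, if anything falls off the work surface, if the arm or the gripper's body presses on something with over 40 N, if the wrist force passes 120 N, or if a joint passes its speed limit or range.

## Working session

There is one attempt and no reset: what is moved stays moved. The work goes in short steps, Python scripts to look and compute and a shell command to move; the robot and the scene stay as the last step left them, time stands still between calls to the robot, and variables do not carry over. Pictures are saved under pics/ and viewed, at most 14 in all, crops included, and the job is handed in when it is done.

```bash
ls; mkdir -p pics; python3 - <<'E'
from workcell import bot
import cv2, numpy as np
s=bot.sense(); print({k:np.round(v,3).tolist() for k,v in s.items()})
for n in ("scene","top","wrist"):
    c=bot.camera(n); cv2.imwrite(f"pics/{n}0.png",c["frame"][:,:,::-1])
    print(n,{k:np.round(v,4).tolist() for k,v in c.items() if k!="frame"})
E
```

```text
pics
{'t': 0.0, 'joint_positions': [72.493, 6.675, 82.635, 0.001, 90.757, -2.166], 'qvel': [0.048, -0.009, 0.024, -0.036, -0.05, 0.156], 'effort': [0.001, -73.198, -63.249, -0.0, 0.006, 0.0], 'ee_pos': [0.179, 0.651, 0.245], 'orientation': [-179.933, -0.003, 164.659], 'contact_force': [0.331, -0.441, -0.36], 'ft_torque': [-0.047, -0.007, -0.029], 'finger_force': 0.0, 'grip_width': 0.085}
scene {'intrinsics': [[407.7784, 0.0, 318.6675], [0.0, 407.7784, 198.7588], [0.0, 0.0, 1.0]], 'R': [[0.587, 0.8095, 0.006], [0.7036, -0.5065, -0.4984], [-0.4005, 0.2968, -0.8669]], 't': [-0.3357, -0.3274, 1.875]}
top {'intrinsics': [[440.2351, 0.0, 323.5116], [0.0, 440.2351, 191.0984], [0.0, 0.0, 1.0]], 'R': [[-0.0167, -0.9999, 0.0003], [-0.98, 0.0163, -0.1981], [0.1981, -0.0036, -0.9802]], 't': [0.0133, 0.5607, 1.345]}
wrist {'intrinsics': [[315.1796, 0.0, 319.1504], [0.0, 315.1796, 202.3367], [0.0, 0.0, 1.0]], 'T_tool_cam': [[-0.0006, -0.9634, -0.268, 0.0681], [1.0, -0.0009, 0.0009, -0.0005], [-0.0011, -0.268, 0.9634, -0.1283], [0.0, 0.0, 0.0, 1.0]]}
```

View pics/top0.png

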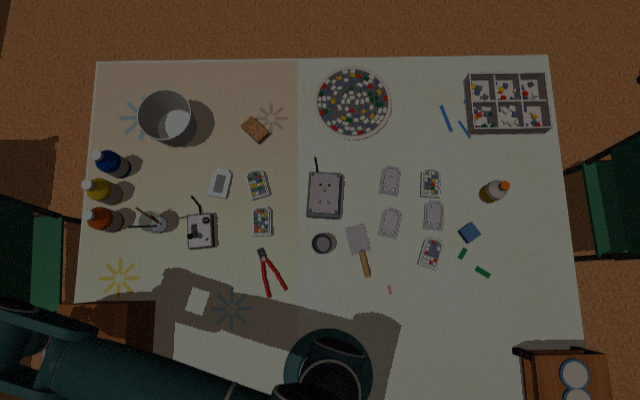

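View pics/scene0.png

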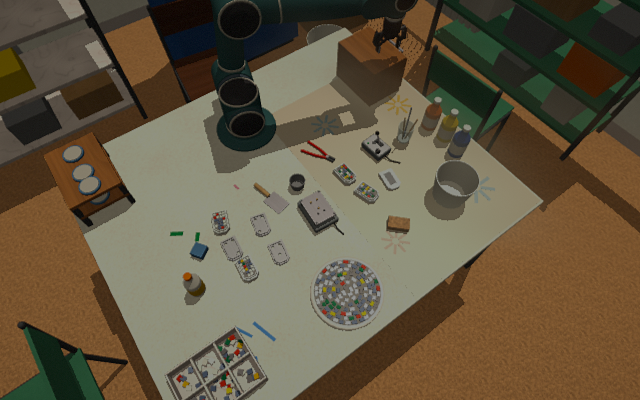

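```bash
cat > h.py <<'E'
import numpy as np, cv2
from scipy.spatial.transform import Rotation as Ro
from scipy.optimize import minimize
from workcell import bot
def pix2w(c,u,v,z):
    d=c["R"].T@np.linalg.inv(c["intrinsics"])@np.array([u,v,1.]); o=-c["R"].T@c["t"]
    return o+d*(z-o[2])/d[2]
def wrist():
    s=bot.sense(); c=dict(bot.camera("wrist")); T=np.eye(4)
    T[:3,:3]=Ro.from_euler("xyz",s["orientation"],degrees=True).as_matrix(); T[:3,3]=s["ee_pos"]
    M=np.linalg.inv(T@c["T_tool_cam"]); c["R"],c["t"]=M[:3,:3],M[:3,3]
    return c
def proj(c,X):
    p=(c["R"]@np.asarray(X).T).T+c["t"]; p=p@np.asarray(c["intrinsics"]).T
    return p[:,:2]/p[:,2:]
def delta(x,y,z,yaw):
    "print shift/turn in tool axes to go to world x,y,z (m), tool yaw (deg)"
    s=bot.sense(); R=Ro.from_euler("xyz",s["orientation"],degrees=True)
    d=R.inv().apply(np.array([x,y,z])-s["ee_pos"])
    w=(R.inv()*Ro.from_euler("xyz",[180,0,yaw],degrees=True)).as_rotvec(degrees=True)
    print("delta",np.round(d,4).tolist(),np.round(w,2).tolist(),"from",np.round(s["ee_pos"],4),np.round(s["orientation"],2))
E
python3 - <<'E'
from h import *
c=bot.camera("top")
for n,u,v,z in [("lid",220,183,.01),("t1",259,184,.02),("t2",262,222,.02),("t3",430,183,.02),("t4",430,253,.02),("p1",390,180,.01),("p2",390,222,.01),("p3",433,216,.01),("vib",325,193,.06),("knob",194,197,.08),("box",201,232,.036),("tub",322,242,.02),("knife",359,240,0),("nip",270,270,.01)]:
    print(n,np.round(pix2w(c,u,v,z),3))
f=c["frame"][150:300,180:460]; f=cv2.resize(f,None,fx=2.85,fy=2.85,interpolation=cv2.INTER_CUBIC)
cv2.imwrite("pics/topc.png",cv2.convertScaleAbs(f[:,:,::-1],alpha=1.4))
delta(.50,-.10,.45,0)
E
```

```text
lid [0.603 0.345 0.01 ]
t1 [0.595 0.215 0.02 ]
t2 [0.47  0.204 0.02 ]
t3 [ 0.589 -0.346  0.02 ]
t4 [ 0.362 -0.331  0.02 ]
p1 [ 0.604 -0.217  0.01 ]
p2 [ 0.464 -0.21   0.01 ]
p3 [ 0.482 -0.351  0.01 ]
vib [ 0.554 -0.001  0.06 ]
knob [0.544 0.408 0.08 ]
box [0.439 0.394 0.036]
tub [0.402 0.011 0.02 ]
knife [ 0.409 -0.108  0.   ]
nip [0.317 0.178 0.01 ]
delta [-0.5086, -0.6392, -0.2047] [-0.01, 0.06, 164.66] from [0.1786 0.6508 0.2449] [-179.96   -0.    164.66]
```

View pics/topc.png

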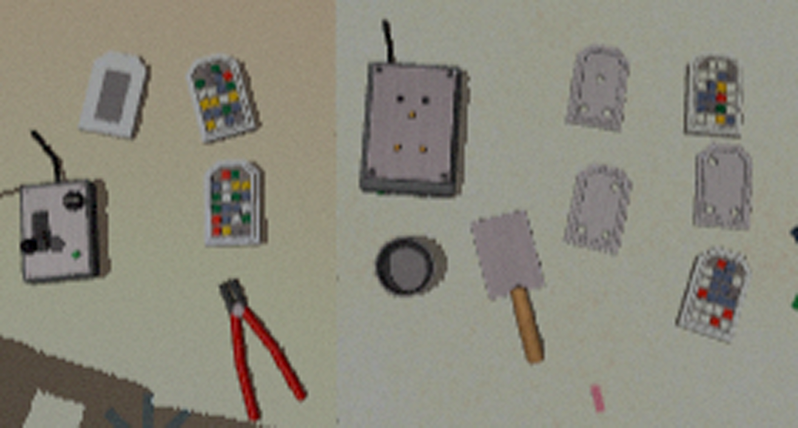

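```bash
python3 -c "
from h import *
delta(.604,-.217,.17,174)"
```

```text
delta [-0.6399, -0.7243, 0.0754] [-0.04, -0.01, -9.34] from [0.1786 0.6508 0.2449] [-179.96   -0.    164.66]
```

```bash
M='python3 -m jog'
$M '[[-0.213,-0.241,0,0,0,0,100],[-0.213,-0.241,0,0,0,0,100],[-0.213,-0.241,0,0,0,0,100],[-0.213,-0.241,0,0,0,0,100],[-0.213,-0.241,0,0,0,0,100],[-0.213,-0.241,0,0,0,0,100],[-0.213,-0.241,0,0,0,0,100]]' 40
$M '[[-0.213,-0.241,0,0,0,0,100],[-0.213,-0.241,0,0,0,0,100],[-0.213,-0.241,0,0,0,0,100],[-0.213,-0.241,0,0,0,0,100],[-0.213,-0.241,0,0,0,0,100],[-0.213,-0.241,0,0,0,0,100],[-0.213,-0.241,0,0,0,0,100]]'
$M '[[-0.213,-0.241,0.075,0,0,-9.34,100],[-0.213,-0.241,0.075,0,0,-9.34,100],[-0.213,-0.241,0.075,0,0,-9.34,100],[-0.213,-0.241,0.075,0,0,-9.34,100],[-0.213,-0.241,0.075,0,0,-9.34,100],[-0.213,-0.241,0.075,0,0,-9.34,100],[-0.213,-0.241,0.075,0,0,-9.34,100],[-0.213,-0.241,0.075,0,0,-9.34,100]]'
python3 - <<'E'
from h import *
delta(.604,-.217,.17,174)
c=wrist(); cv2.imwrite("pics/w1.png",c["frame"][:,:,::-1])
print(proj(c,[[.604,-.217,.01]]))
E
```

```text
t: 0.9
ee_pos: [0.3213, 0.3593, 0.2455]
orientation: [180.0, 0.0, 164.5]
contact_force: [-0.5, 1.4, -0.8]
grip_width: 0.0857
finger_force: 0.0
t: 1.6
ee_pos: [0.4628, 0.0701, 0.2452]
orientation: [-180.0, 0.0, 164.5]
contact_force: [-0.2, 0.8, -0.6]
grip_width: 0.0857
finger_force: 0.0
t: 2.4
ee_pos: [0.6038, -0.2186, 0.1678]
orientation: [180.0, -0.2, 173.8]
contact_force: [0.5, 0.3, -0.5]
grip_width: 0.0854
finger_force: 0.0
delta [0.0, 0.0016, -0.0022] [0.02, -0.17, -0.17] from [ 0.6038 -0.2186  0.1678] [ 1.7998e+02 -1.7000e-01  1.7383e+02]
[[321.00978203 190.93539837]]
```

View pics/w1.png

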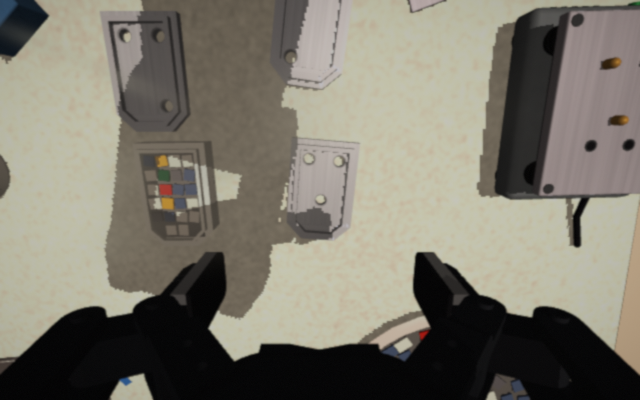

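```bash
cat >> h.py <<'E'
def blobs(mask,off,amin,amax):
    n,_,st,ce=cv2.connectedComponentsWithStats(mask.astype(np.uint8))
    return [(round(ce[i][0]+off[0],2),round(ce[i][1]+off[1],2),int(st[i][4])) for i in range(1,n) if amin<st[i][4]<amax]
E
python3 - <<'E'
from h import *
c=wrist(); f=c["frame"]; g=cv2.cvtColor(f,cv2.COLOR_RGB2GRAY)
x0,y0,x1,y1=285,130,365,245
print(g[159,300:346].tolist()); print(g[199,300:346].tolist())
print(f[159,308],f[170,322])
s=cv2.resize(g[y0:y1,x0:x1],None,fx=5,fy=5,interpolation=cv2.INTER_CUBIC)
cv2.imwrite("pics/w1c.png",s)
for th in (190,200,210):
    print(th,blobs(g[y0:y1,x0:x1]>th,(x0,y0),20,300))
E
```

```text
[154, 142, 154, 175, 182, 183, 185, 187, 187, 186, 182, 162, 136, 141, 161, 171, 173, 172, 173, 173, 174, 174, 173, 172, 172, 173, 176, 178, 178, 177, 173, 163, 161, 177, 189, 192, 191, 188, 180, 158, 123, 112, 125, 152, 165, 146]
[166, 166, 167, 166, 164, 166, 167, 167, 165, 163, 162, 161, 154, 152, 169, 185, 190, 191, 191, 193, 192, 187, 161, 122, 124, 148, 162, 165, 165, 166, 166, 164, 163, 164, 164, 164, 165, 165, 162, 142, 102, 88, 112, 146, 163, 166]
[190 189 169] [176 168 162]
190 [(np.float64(320.78), np.float64(242.79), 73)]
200 []
210 []
```

View pics/w1c.png

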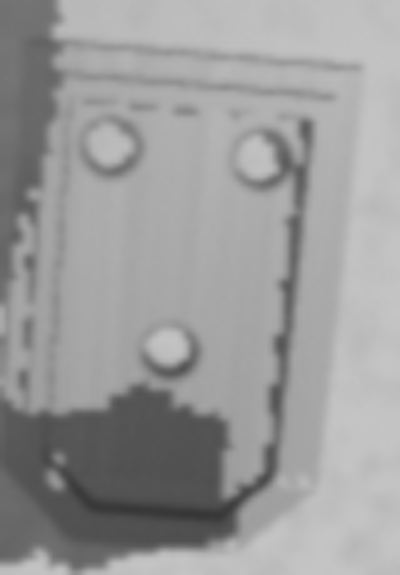

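```bash
cat >> h.py <<'E'
def fit2d(model,pts):
    "rigid 2D fit: model (object xy) -> pts (world xy); returns x,y,yaw deg, residual mm"
    m=np.array(model,float); p=np.array(pts)[:,:2]; mc,pc=m.mean(0),p.mean(0)
    H=(m-mc).T@(p-pc); a=np.arctan2(H[0,1]-H[1,0],H[0,0]+H[1,1])
    R=np.array([[np.cos(a),-np.sin(a)],[np.sin(a),np.cos(a)]]); t=pc-R@mc
    return t[0],t[1],np.degrees(a),np.abs((m@R.T+t-p)*1000).max()
HOLES=np.array([[-30,14],[-30,-14],[8,0]])/1000.
E
python3 - <<'E'
from h import *
c=wrist()
# image right=+y
w=[pix2w(c,u,v,.007) for u,v in [(337,161.4),(307,159),(319,199.4)]]
r=fit2d(HOLES,w); print(np.round(r,4))
delta(r[0],r[1],.1,r[2]+180)
E
```

```text
[  0.6053  -0.2156 -10.4594   0.2702]
delta [-0.0021, -0.0004, 0.0702] [0.02, -0.02, 4.45] from [ 0.6033 -0.215   0.1702] [ 1.7998e+02 -2.0000e-02  1.7399e+02]
```

```bash
M='python3 -m jog'
$M '[[-0.002,-0.0004,0.07,0,0,4.45,80],[-0.002,-0.0004,0.12,0,0,4.45,80],[-0.002,-0.0004,0.15,0,0,4.45,80],[-0.002,-0.0004,0.153,0,0,4.45,80],[-0.002,-0.0004,0.155,0,0,4.45,80],[-0.002,-0.0004,0.157,0,0,4.45,80],[-0.002,-0.0004,0.157,0,0,4.45,80]]'
$M '[[0,0,0.002,0,0,0,80],[0,0,0.002,0,0,0,80]]'
$M '[[0,0,0.002,0,0,0,80],[0,0,0.002,0,0,0,80]]'
$M '[[0,0,0.002,0,0,0,80],[0,0,0.002,0,0,0,80]]'
```

```text
t: 3.25
ee_pos: [0.6067, -0.2162, 0.0162]
orientation: [-180.0, 0.2, 169.6]
contact_force: [0.0, -0.8, 0.4]
grip_width: 0.0682
finger_force: 0.0
t: 3.45
ee_pos: [0.6058, -0.2161, 0.0122]
orientation: [-180.0, 0.1, 169.5]
contact_force: [-0.2, -0.2, 0.3]
grip_width: 0.0686
finger_force: 0.0
t: 3.65
ee_pos: [0.6054, -0.216, 0.0092]
orientation: [180.0, -0.0, 169.5]
contact_force: [-0.8, 0.3, 0.3]
grip_width: 0.068
finger_force: 0.0
t: 3.85
ee_pos: [0.6053, -0.2159, 0.0069]
orientation: [180.0, -0.0, 169.5]
contact_force: [-0.2, -1.0, 0.3]
grip_width: 0.0684
finger_force: 0.0
```

```bash
M='python3 -m jog'
$M '[[0,0,-0.001,0,0,0,60],[0,0,-0.001,0,0,0,60],[0,0,-0.001,0,0,0,60],[0,0,-0.001,0,0,0,60],[0,0,-0.001,0,0,0,60]]' 50
$M '[[0,0,-0.04,0,0,0,60],[0,0,-0.06,0,0,0,60],[0,0,-0.1,0,0,0,60],[0,0,-0.14,0,0,0,60],[0,0,-0.16,0,0,0,60],[0,0,-0.16,0,0,0,60]]'
python3 -c "
from h import *
delta(.554,-.001,.225,175)"
```

```text
t: 4.35
ee_pos: [0.6059, -0.2162, 0.009]
orientation: [-180.0, 0.1, 169.5]
contact_force: [-0.9, 0.5, 7.1]
grip_width: 0.0602
finger_force: 58.8
t: 4.95
ee_pos: [0.6064, -0.2164, 0.1717]
orientation: [-179.9, 0.3, 169.5]
contact_force: [0.3, 0.4, -1.6]
grip_width: 0.0607
finger_force: 55.8
delta [0.0904, 0.2022, -0.0539] [-0.07, 0.26, -5.45] from [ 0.6064 -0.2164  0.1717] [-179.95    0.26  169.55]
```

```bash
M='python3 -m jog'
$M '[[0.02,0.1,-0.04,0,0,0,60],[0.01,0.2,-0.04,0,0,-5.4,60],[0,0.205,-0.04,0,0,-5.4,60],[0,0.205,-0.04,0,0,-5.4,60],[0,0.205,-0.04,0,0,-5.4,60],[0,0.205,-0.04,0,0,-5.4,60],[0,0.205,-0.04,0,0,-5.4,60]]'
python3 - <<'E'
from h import *
c=wrist(); np.save("w2.npy",c,allow_pickle=True); cv2.imwrite("pics/w2.png",c["frame"][:,:,::-1])
E
```

```text
t: 5.65
ee_pos: [0.6423, -0.0149, 0.2068]
orientation: [-180.0, -0.1, 175.0]
contact_force: [0.4, -0.6, -2.0]
grip_width: 0.0601
finger_force: 55.8
```

View pics/w2.png

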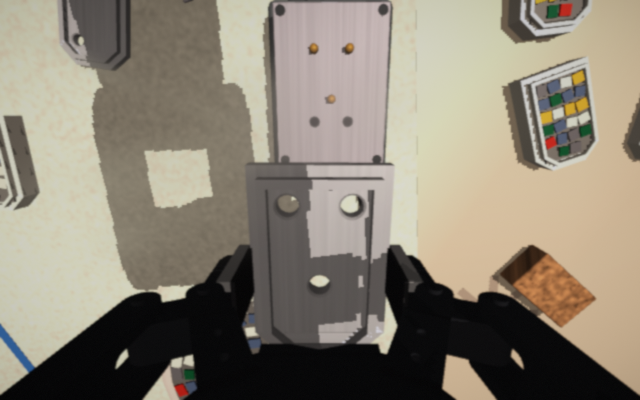

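```bash
python3 - <<'E'
from h import *
c=np.load("w2.npy",allow_pickle=True).item(); f=c["frame"].astype(int)
m=((f[:,:,0]-f[:,:,2])>45)[20:125,285:380]
b=blobs(m,(285,20),8,400); print(b)
g=cv2.cvtColor(c["frame"],cv2.COLOR_RGB2GRAY)
v=np.hstack([cv2.resize(g[15:135,280:385],(525,600),interpolation=cv2.INTER_CUBIC)])
h=cv2.resize(g[180:300,265:380],(265,276),interpolation=cv2.INTER_CUBIC)
h=np.vstack([h,np.zeros((324,265),np.uint8)])
cv2.imwrite("pics/w2c.png",np.hstack([v,h]))
E
```

```text
[(np.float64(313.53), np.float64(47.24), 62), (np.float64(349.4), np.float64(47.11), 62), (np.float64(331.09), np.float64(98.36), 44)]
```

View pics/w2c.png

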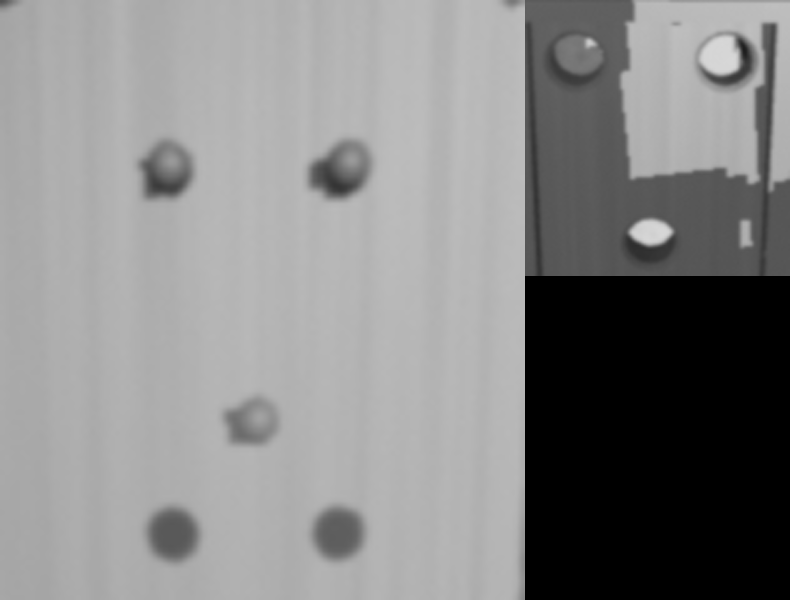

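```bash
python3 - <<'E'
from h import *
c=np.load("w2.npy",allow_pickle=True).item()
T=[pix2w(c,*p,.0655) for p in [(349.4,47.1),(313.5,47.2),(331.1,98.4)]]+[pix2w(c,*p,.06) for p in [(347.2,121.3),(314.1,121.4)]]
H5=np.vstack([HOLES,[[.026,.014],[.026,-.014]]])
s=fit2d(H5,T); print("seat",np.round(s,4)); print("seat dowels only",np.round(fit2d(HOLES,T[:3]),4)," tapped",np.round(fit2d(H5[3:],T[3:]),4))
zt=bot.sense()["ee_pos"][2]
for dz in (-.001,.001,-.003):
    p=fit2d(HOLES,[pix2w(c,*q,zt+dz) for q in [(351.9,204.4),(287.3,204.4),(319.4,283.9)]]); print("plate",np.round(p,4))
e=bot.sense(); print(e["ee_pos"],e["orientation"])
E
```

```text
seat [ 5.5440e-01  2.4000e-03 -4.9448e+00  1.5440e-01]
seat dowels only [ 5.5430e-01  2.4000e-03 -4.9142e+00  5.6000e-02]  tapped [ 5.545e-01  2.400e-03 -4.911e+00  0.000e+00]
plate [ 0.6409 -0.015  -5.1665  0.2413]
plate [ 0.6401 -0.0149 -5.1665  0.4976]
plate [ 0.6417 -0.015  -5.1665  0.2804]
[ 0.64225586 -0.01538422  0.20706091] [-1.79979690e+02 -8.94621842e-02  1.74905277e+02]
```

```bash
python3 -c "
from h import *
delta(.5553,.002,.09,175.1)"
```

```text
delta [0.088, 0.0096, 0.1172] [-0.02, -0.09, -0.19] from [ 0.6423 -0.0154  0.2071] [-1.7998e+02 -9.0000e-02  1.7491e+02]
```

```bash
M='python3 -m jog'
$M '[[0.05,0.0096,0.02,0,0,-0.2,60],[0.088,0.0096,0.05,0,0,-0.2,60],[0.088,0.0096,0.1,0,0,-0.2,60],[0.088,0.0096,0.117,0,0,-0.2,60],[0.088,0.0096,0.117,0,0,-0.2,60],[0.088,0.0096,0.117,0,0,-0.2,60],[0.088,0.0096,0.117,0,0,-0.2,60]]'
python3 -c "
from h import *
delta(.5553,.002,.069,175.1)"
$M '[[0,0,0.004,0,0,0,60],[0,0,0.008,0,0,0,60],[0,0,0.011,0,0,0,60],[0,0,0.011,0,0,0,60]]'
$M '[[0,0,0.003,0,0,0,60],[0,0,0.003,0,0,0,60]]'
$M '[[0,0,0.003,0,0,0,60],[0,0,0.003,0,0,0,60]]'
```

```text
t: 6.4
ee_pos: [0.5568, 0.0023, 0.093]
orientation: [180.0, 0.1, 175.1]
contact_force: [-0.1, 0.2, -0.4]
grip_width: 0.06
finger_force: 59.3
delta [0.0015, -0.0005, 0.024] [0.0, 0.13, 0.0] from [0.5568 0.0023 0.093 ] [1.800e+02 1.300e-01 1.751e+02]
t: 6.8
ee_pos: [0.5557, 0.003, 0.0798]
orientation: [-180.0, -0.0, 175.2]
contact_force: [0.6, -0.0, -1.7]
grip_width: 0.0604
finger_force: 59.3
t: 7.0
ee_pos: [0.5557, 0.003, 0.0769]
orientation: [-180.0, -0.0, 175.2]
contact_force: [0.1, 0.6, -1.3]
grip_width: 0.0599
finger_force: 59.3
t: 7.2
ee_pos: [0.5557, 0.0029, 0.0739]
orientation: [-180.0, -0.0, 175.1]
contact_force: [0.4, 0.6, -1.8]
grip_width: 0.0602
finger_force: 59.3
```

```bash
M='python3 -m jog'
$M '[[0,0.001,0.002,0,0,0,60],[0,0.001,0.003,0,0,0,60],[0,0.001,0.003,0,0,0,60]]'
$M '[[0,0,0.002,0,0,0,60],[0,0,0.002,0,0,0,60],[0,0,0.002,0,0,0,60]]'
$M '[[0,0,0.0005,0,0,0,60],[0,0,0.0005,0,0,0,60]]'
```

```text
t: 7.5
ee_pos: [0.5559, 0.0039, 0.0712]
orientation: [-180.0, -0.0, 175.2]
contact_force: [0.2, -1.6, -1.7]
grip_width: 0.0602
finger_force: 59.4
t: 7.8
ee_pos: [0.5559, 0.0038, 0.0692]
orientation: [-180.0, 0.0, 175.1]
contact_force: [0.6, -1.5, -1.1]
grip_width: 0.0604
finger_force: 59.3
t: 8.0
ee_pos: [0.556, 0.0039, 0.069]
orientation: [-180.0, 0.0, 175.1]
contact_force: [-2.0, -2.8, 3.3]
grip_width: 0.0599
finger_force: 61.1
```

```bash
M='python3 -m jog'
$M '[[0,-0.001,0,0,0,0,60],[0,-0.001,0,0,0,0,80],[0,-0.001,0,0,0,0,80],[0,-0.001,0,0,0,0,80]]'
$M '[[0,0,-0.03,0,0,0,80],[0,0,-0.08,0,0,0,80],[0,0.03,-0.13,0,0,0,90],[0,0.08,-0.18,0,0,0,90],[0,0.12,-0.18,0,0,0,90],[0,0.16,-0.18,0,0,0,90],[0,0.17,-0.18,0,0,0,90],[0,0.17,-0.18,0,0,0,90]]'
python3 - <<'E'
from h import *
c=wrist(); np.save("w3.npy",c,allow_pickle=True); cv2.imwrite("pics/w3.png",cv2.resize(c["frame"][:,:,::-1],(800,500),interpolation=cv2.INTER_CUBIC))
E
```

```text
t: 8.4
ee_pos: [0.5558, 0.003, 0.0687]
orientation: [180.0, -0.0, 175.1]
contact_force: [0.2, -0.4, 0.4]
grip_width: 0.0682
finger_force: 0.0
t: 9.2
ee_pos: [0.5701, 0.174, 0.2484]
orientation: [-180.0, -0.0, 175.3]
contact_force: [0.9, -0.7, -1.1]
grip_width: 0.0771
finger_force: 0.0
```

View pics/w3.png

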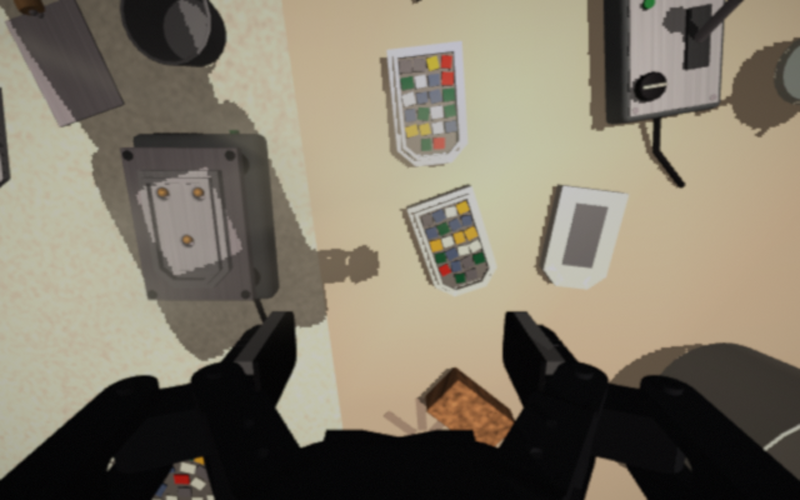

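```bash
cat >> h.py <<'E'
def poly(L,W,c):
    a,b=L/2,W/2; return np.array([[-a,-b],[a-c,-b],[a,-b+c],[a,b-c],[a-c,b],[-a,b]])
def outl(x,y,yaw,L,W,c,z,n=25):
    P=poly(L,W,c); P=np.vstack([P,P[:1]]); Q=np.vstack([np.linspace(P[i],P[i+1],n) for i in range(6)])
    a=np.radians(yaw); R=np.array([[np.cos(a),-np.sin(a)],[np.sin(a),np.cos(a)]])
    return np.c_[Q@R.T+[x,y],np.full(len(Q),z)]
def grad(f,s):
    f=cv2.GaussianBlur(f.astype(np.float32),(0,0),s); return np.sqrt(cv2.Sobel(f,-1,1,0)**2+cv2.Sobel(f,-1,0,1)**2).max(2)
def fitobj(c,guess,layers,cut=.014):
    "layers: list of (L,W,z above table,cut offset). guess x,y,yaw"
    p=np.array([*guess,cut])
    for s in (2.5,1.0):
        g=np.minimum(grad(c["frame"],s),150/s)
        def cost(q):
            q=p0+q*sc; v=0
            for L,W,z,dc in layers:
                uv=proj(c,outl(q[0],q[1],q[2],L,W,q[3]+dc,z)).astype(np.float32)
                v-=cv2.remap(g,uv[:,:1],uv[:,1:],cv2.INTER_LINEAR).mean()
            return v
        p0,sc=p.copy(),np.array([.004,.004,4,.003])
        best=min((minimize(cost,st,method="Nelder-Mead",options=dict(xatol=.01,fatol=.01,initial_simplex=np.array([st]+[st+np.eye(4)[i] for i in range(4)]))) for st in ([np.zeros(4)]+[np.array([a,b,d,0.]) for a in(-1,1) for b in (-1,1) for d in (-1,1)])),key=lambda r:r.fun)
        p=p0+best.x*sc
    return p,-best.fun
TRAY=[(.096,.062,.020,0),(.086,.052,.026,-.003)]; LID=[(.096,.062,.014,0)]
def draw(img,c,p,layers):
    for L,W,z,dc in layers: cv2.polylines(img,[np.round(proj(c,outl(p[0],p[1],p[2],L,W,p[3]+dc,z))*8).astype(int).reshape(-1,1,2)],True,(0,0,255),1,shift=3)
E
python3 - <<'E'
from h import *
c=np.load("w3.npy",allow_pickle=True).item(); im=c["frame"][:,:,::-1].copy()
for n,u,v,z,yaw,l in [("t2",427,103,.02,-2,TRAY),("t1",450,241,.02,15,TRAY),("lid",584,238,.014,-15,LID)]:
    w=pix2w(c,u/1.25,v/1.25,z); p,s=fitobj(c,(w[0],w[1],yaw),l); print(n,np.round(w,3),np.round(p,4),round(s,1)); draw(im,c,p,l)
T=[pix2w(c,u/1.25,v/1.25,.0655) for u,v in [(198,193),(162,193),(187,240)]]; print(np.round(fit2d(HOLES,T),4))
cv2.imwrite("pics/w3f.png",cv2.resize(im[10:250,300:520],None,fx=2.5,fy=2.5))
E
```

```text
t2 [0.471 0.206 0.02 ] [0.478  0.2014 1.4228 0.0172] 198.1
t1 [0.593 0.22  0.02 ] [ 0.5954  0.2173 15.1232  0.0239] 234.0
lid [0.603 0.347 0.014] [  0.6047   0.3458 -11.7589   0.0154] 103.6
[ 5.5530e-01  2.4000e-03 -4.7107e+00  1.4540e-01]
```

View pics/w3f.png

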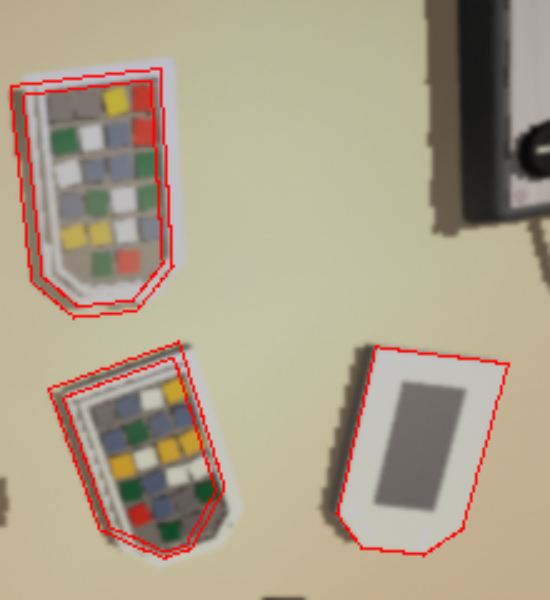

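```bash
cat >> h.py <<'E'
def fittray(c,guess,z0=0.,cut=.0154):
    p=np.array(guess,float)
    for s in (2.,.8):
        g=cv2.GaussianBlur(c["frame"][:,:,2].astype(np.float32),(0,0),s)
        def smp(q,L,W,z,dc):
            uv=proj(c,outl(q[0],q[1],q[2],L,W,cut+dc,z+z0)).astype(np.float32)
            return cv2.remap(g,uv[:,:1],uv[:,1:],cv2.INTER_LINEAR)
        def cost(d):
            q=p0+d*sc
            return -(smp(q,.093,.059,.02,-.0012)-smp(q,.099,.065,.02,.0012)).clip(-60,60).mean()-.5*smp(q,.083,.049,.026,-.0042).clip(0,200).mean()
        p0,sc=p.copy(),np.array([.005,.005,5])
        best=min((minimize(cost,st,method="Nelder-Mead",options=dict(xatol=.01,fatol=.01,initial_simplex=np.array([st]+[st+np.eye(3)[i] for i in range(3)]))) for st in ([np.zeros(3)]+[np.array([a,b,d]) for a in(-1.,1) for b in (-1,1) for d in (-1,1)])),key=lambda r:r.fun)
        p=p0+best.x*sc
    return np.append(p,cut),-best.fun
E
python3 - <<'E'
from h import *
c=np.load("w3.npy",allow_pickle=True).item(); im=c["frame"][:,:,::-1].copy()
for n,u,v,z,yaw in [("t2",427,103,.02,4),("t1",450,241,.02,18)]:
    w=pix2w(c,u/1.25,v/1.25,z); p,s=fittray(c,(w[0],w[1],yaw)); print(n,np.round(p,4),round(s,1)); draw(im,c,p,TRAY)
cv2.imwrite("pics/w3g.png",cv2.resize(im[20:250,300:410],None,fx=2.6,fy=2.6))
delta(p[0],p[1],.13,p[2]+180)
E
```

```text
t2 [0.4742 0.2072 1.3046 0.0154] 124.0
t1 [ 0.5988  0.2243 15.2241  0.0154] 115.0
delta [-0.0244, 0.0538, 0.1183] [-0.02, -0.04, -19.99] from [0.5701 0.1727 0.2483] [-1.7997e+02 -4.0000e-02  1.7523e+02]
```

View pics/w3g.png

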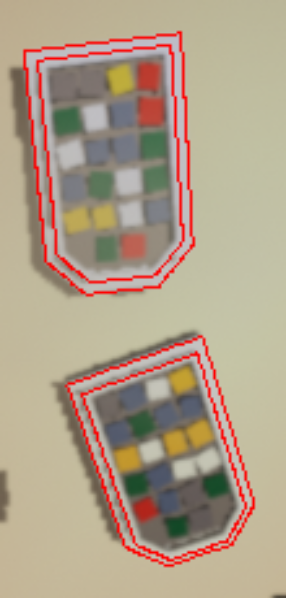

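```bash
M='python3 -m jog'
$M '[[-0.0244,0.0538,0.02,0,0,-20,85],[-0.0244,0.0538,0.06,0,0,-20,85],[-0.0244,0.0538,0.11,0,0,-20,85],[-0.0244,0.0538,0.16,0,0,-20,85],[-0.0244,0.0538,0.2,0,0,-20,85],[-0.0244,0.0538,0.225,0,0,-20,85],[-0.0244,0.0538,0.234,0,0,-20,85],[-0.0244,0.0538,0.234,0,0,-20,85]]'
python3 -c "
from h import *
delta(.5988,.2243,.014,195.2)"
$M '[[0,0,0,0,0,0,60],[0,0,0,0,0,0,60],[0,0,0,0,0,0,60],[0,0,0,0,0,0,60]]'
$M '[[0,0,-0.01,0,0,0,60],[0,0,-0.04,0,0,0,60],[0,0,-0.08,0,0,0,60],[0,0,-0.1,0,0,0,60],[0,0,-0.11,0,0,0,60],[0,0,-0.11,0,0,0,60]]'
python3 -c "
from h import *
delta(.5553,.003,.125,175.1)"
```

```text
t: 10.05
ee_pos: [0.5989, 0.2227, 0.014]
orientation: [-180.0, -0.1, -164.9]
contact_force: [0.2, -0.7, 0.8]
grip_width: 0.0723
finger_force: 0.0
delta [-0.0004, 0.0016, -0.0] [-0.01, -0.1, -0.12] from [0.5989 0.2227 0.014 ] [-1.7999e+02 -1.0000e-01 -1.6492e+02]
t: 10.45
ee_pos: [0.6, 0.2239, 0.0168]
orientation: [-180.0, 0.1, -164.9]
contact_force: [-1.1, -1.9, 7.2]
grip_width: 0.0606
finger_force: 56.2
t: 11.05
ee_pos: [0.5995, 0.224, 0.1264]
orientation: [180.0, 0.1, -164.8]
contact_force: [-0.3, 0.8, -1.8]
grip_width: 0.0602
finger_force: 55.2
delta [0.1004, -0.2018, 0.0011] [0.03, 0.12, 20.05] from [0.5995 0.224  0.1264] [ 1.7999e+02  1.3000e-01 -1.6485e+02]
```

```bash
M='python3 -m jog'
$M '[[0.05,-0.1,0,0,0,0,60],[0.1,-0.2,0,0,0,20,60],[0.101,-0.202,0.002,0,0,20,60],[0.101,-0.202,0.002,0,0,20,60],[0.101,-0.202,0.002,0,0,20,60],[0.101,-0.202,0.02,0,0,20,60],[0.101,-0.202,0.02,0,0,20,60]]'
python3 -c "
from h import *
delta(.556,.003,.085,175.1)"
```

```text
t: 11.75
ee_pos: [0.5528, 0.0018, 0.1015]
orientation: [-180.0, -0.3, 175.1]
contact_force: [0.2, 0.0, -1.4]
grip_width: 0.0605
finger_force: 55.1
delta [-0.0032, 0.0015, 0.0165] [-0.01, -0.27, -0.04] from [0.5528 0.0018 0.1015] [-179.99   -0.27  175.06]
```

```bash
M='python3 -m jog'
$M '[[-0.002,0.001,0.003,0,0,0,60],[-0.002,0.001,0.006,0,0,0,60],[-0.002,0.001,0.006,0,0,0,60],[-0.002,0.001,0.006,0,0,0,60]]'
python3 -c "
from h import *
delta(.556,.003,.085,175.1)"
```

```text
t: 12.15
ee_pos: [0.5566, 0.0038, 0.0989]
orientation: [180.0, 0.0, 175.2]
contact_force: [0.1, -0.1, -1.9]
grip_width: 0.0606
finger_force: 55.2
delta [0.0005, -0.0008, 0.0139] [0.0, 0.0, 0.09] from [0.5566 0.0038 0.0989] [180.     0.   175.19]
```

```bash
M='python3 -m jog'
$M '[[0.0005,-0.001,0.003,0,0,0,60],[0.0005,-0.001,0.006,0,0,0,60],[0.0005,-0.001,0.009,0,0,0,60],[0.0005,-0.001,0.009,0,0,0,60]]'
$M '[[0,0,0.003,0,0,0,60],[0,0,0.003,0,0,0,60]]'
$M '[[0,0,0.002,0,0,0,60],[0,0,0.002,0,0,0,60]]'
```

```text
t: 12.55
ee_pos: [0.5556, 0.0024, 0.0892]
orientation: [-180.0, -0.0, 175.1]
contact_force: [0.3, 0.8, -0.6]
grip_width: 0.0606
finger_force: 55.2
t: 12.75
ee_pos: [0.5557, 0.0024, 0.0864]
orientation: [180.0, -0.0, 175.1]
contact_force: [0.3, 0.4, -1.4]
grip_width: 0.0606
finger_force: 55.2
t: 12.95
ee_pos: [0.556, 0.0024, 0.0848]
orientation: [-180.0, 0.0, 175.1]
contact_force: [1.0, -0.1, -1.2]
grip_width: 0.0609
finger_force: 55.3
```

```bash
M='python3 -m jog'
$M '[[0,0,0.001,0,0,0,60],[0,0,0.001,0,0,0,60]]'
$M '[[0,0,0.001,0,0,0,60],[0,0,0.001,0,0,0,60]]'
python3 -c "
from h import *
delta(.4742,.2072,.17,181.3)"
```

```text
t: 13.15
ee_pos: [0.556, 0.0024, 0.0847]
orientation: [-180.0, 0.0, 175.1]
contact_force: [-5.6, 0.2, 9.3]
grip_width: 0.0605
finger_force: 56.4
t: 13.35
ee_pos: [0.5561, 0.0024, 0.0847]
orientation: [-180.0, 0.0, 175.1]
contact_force: [-12.9, 0.3, 20.8]
grip_width: 0.0607
finger_force: 57.6
delta [0.0988, 0.1972, -0.0854] [-0.0, 0.04, -6.15] from [0.5561 0.0024 0.0847] [-1.8000e+02  4.0000e-02  1.7515e+02]
```

```bash
M='python3 -m jog'
$M '[[0,0,-0.002,0,0,0,85],[0,0,-0.002,0,0,0,85],[0,0,-0.002,0,0,0,85]]'
$M '[[0,0,-0.04,0,0,0,85],[0,0,-0.09,0,0,0,85],[0.05,0.05,-0.12,0,0,0,85],[0.09,0.1,-0.12,0,0,-6,85],[0.099,0.15,-0.12,0,0,-6,85],[0.099,0.195,-0.12,0,0,-6,85],[0.099,0.197,-0.12,0,0,-6,85],[0.099,0.197,-0.12,0,0,-6,85]]'
python3 - <<'E'
from h import *
c=wrist(); np.save("w4.npy",c,allow_pickle=True)
p,s=fittray(c,(.4742,.2072,1.3)); print(np.round(p,4),s)
delta(p[0],p[1],.014,p[2]+180)
p,s=fittray(c,(.5544,.0024,-5),.068); print("stack",np.round(p,4),s)
E
```

```text
t: 13.65
ee_pos: [0.5559, 0.0023, 0.0847]
orientation: [-180.0, 0.0, 175.1]
contact_force: [0.0, -0.1, 0.1]
grip_width: 0.0728
finger_force: 0.0
t: 14.45
ee_pos: [0.4732, 0.2102, 0.2047]
orientation: [180.0, -0.0, -178.6]
contact_force: [-0.4, -0.2, 0.6]
grip_width: 0.0728
finger_force: 0.0
[0.4747 0.2073 1.3936 0.0154] 112.14403533935547
delta [-0.0012, -0.0012, 0.1905] [-0.01, -0.02, -0.08] from [0.4735 0.2085 0.2045] [-1.7999e+02 -2.0000e-02 -1.7869e+02]
stack [  0.5592  -0.0345 -14.5417   0.0154] 95.80919647216797
```

```bash
M='python3 -m jog'
$M '[[-0.001,-0.001,0.05,0,0,0,85],[-0.001,-0.001,0.1,0,0,0,85],[-0.001,-0.001,0.15,0,0,0,85],[-0.001,-0.001,0.18,0,0,0,85],[-0.001,-0.001,0.19,0,0,0,85],[-0.001,-0.001,0.19,0,0,0,85],[-0.001,-0.001,0.19,0,0,0,85]]'
$M '[[0,0,0,0,0,0,60],[0,0,0,0,0,0,60],[0,0,0,0,0,0,60],[0,0,0,0,0,0,60]]'
$M '[[0,0,-0.01,0,0,0,60],[0,0,-0.04,0,0,0,60],[0,0,-0.08,0,0,0,60],[0,0,-0.12,0,0,0,60],[0,0,-0.13,0,0,0,60],[0,0,-0.13,0,0,0,60]]'
python3 -c "
from h import *
delta(.556,.003,.145,175.1)"
```

```text
t: 15.2
ee_pos: [0.476, 0.206, 0.0166]
orientation: [180.0, 0.1, -178.9]
contact_force: [0.1, 0.8, 1.7]
grip_width: 0.0726
finger_force: 0.0
t: 15.6
ee_pos: [0.4762, 0.2063, 0.0173]
orientation: [180.0, 0.2, -178.8]
contact_force: [-2.2, -2.0, 8.2]
grip_width: 0.0608
finger_force: 54.2
t: 16.2
ee_pos: [0.4756, 0.2063, 0.1475]
orientation: [179.9, 0.2, -178.9]
contact_force: [-0.7, -0.2, -3.7]
grip_width: 0.0604
finger_force: 55.7
delta [-0.0763, -0.2049, 0.0025] [0.09, 0.22, 6.05] from [0.4756 0.2063 0.1475] [ 179.92    0.23 -178.85]
```

```bash
M='python3 -m jog'
$M '[[-0.04,-0.1,0,0,0,0,60],[-0.0768,-0.2,0,0,0,6,60],[-0.0768,-0.205,0,0,0,6,60],[-0.0768,-0.205,0,0,0,6,60],[-0.0768,-0.205,0.01,0,0,6,60],[-0.0768,-0.205,0.02,0,0,6,60],[-0.0768,-0.205,0.02,0,0,6,60],[-0.0768,-0.205,0.02,0,0,6,60]]'
python3 -c "
from h import *
delta(.5565,.003,.105,174.8)"
```

```text
t: 17.0
ee_pos: [0.5552, 0.0034, 0.1241]
orientation: [180.0, -0.1, 175.2]
contact_force: [0.5, 1.1, -1.5]
grip_width: 0.0605
finger_force: 55.7
delta [-0.0013, -0.0003, 0.019] [0.01, -0.09, 0.39] from [0.5552 0.0034 0.1241] [ 1.7999e+02 -9.0000e-02  1.7519e+02]
```

```bash
M='python3 -m jog'
$M '[[-0.001,-0.0003,0.004,0,0,0.3,60],[-0.001,-0.0003,0.008,0,0,0.3,60],[-0.001,-0.0003,0.012,0,0,0.3,60],[-0.001,-0.0003,0.012,0,0,0.3,60]]'
$M '[[0,0,0.003,0,0,0,60],[0,0,0.003,0,0,0,60]]'
$M '[[0,0,0.003,0,0,0,60],[0,0,0.003,0,0,0,60]]'
$M '[[0,0,0.0015,0,0,0,60],[0,0,0.0015,0,0,0,60]]'
```

```text
t: 17.4
ee_pos: [0.5565, 0.0025, 0.1121]
orientation: [-180.0, -0.0, 174.9]
contact_force: [0.7, 1.6, -3.0]
grip_width: 0.0605
finger_force: 55.8
t: 17.6
ee_pos: [0.5567, 0.0023, 0.1095]
orientation: [-180.0, -0.0, 174.8]
contact_force: [-0.6, 0.1, -3.2]
grip_width: 0.0611
finger_force: 55.8
t: 17.8
ee_pos: [0.5567, 0.0022, 0.1064]
orientation: [-180.0, -0.0, 174.8]
contact_force: [-0.2, -0.8, -2.0]
grip_width: 0.0606
finger_force: 55.8
t: 18.0
ee_pos: [0.5569, 0.0022, 0.1055]
orientation: [180.0, 0.0, 174.8]
contact_force: [-0.2, 0.3, -1.7]
grip_width: 0.0606
finger_force: 55.8
```

```bash
M='python3 -m jog'
$M '[[0,0,0.001,0,0,0,60],[0,0,0.001,0,0,0,60]]'
$M '[[0,0,-0.001,0,0,0,85],[0,0,-0.001,0,0,0,85],[0,0,-0.001,0,0,0,85],[0,0,-0.03,0,0,0,85],[0,0,-0.07,0,0,0,85],[0,0,-0.1,0,0,0,85]]'
$M '[[-0.03,-0.04,0,0,0,0,85],[-0.04,-0.09,0,0,0,0,85],[-0.05,-0.14,0,0,0,0,85],[-0.06,-0.19,0,0,0,0,85],[-0.06,-0.24,0,0,0,0,85],[-0.061,-0.29,0,0,0,0,85],[-0.061,-0.344,0,0,0,0,85],[-0.061,-0.344,0,0,0,0,85]]'
cat >> h.py <<'E'
def best(c,x,y,yaws,z0=0.):
    r=max((fittray(c,(x+a,y+b,w),z0) for w in yaws for a in(-.007,.007) for b in (-.007,.007)),key=lambda t:t[1]); print(np.round(r[0],4),round(r[1],1)); return r[0]
E
python3 - <<'E'
from h import *
c=wrist(); np.save("w5.npy",c,allow_pickle=True)
p=best(c,.589,-.346,(-7,0,7))
delta(p[0],p[1],.014,p[2]+180)
im=c["frame"][:,:,::-1].copy(); draw(im,c,p,TRAY)
q=best(c,.362,-.331,(-17,-10,-3)); draw(im,c,q,TRAY)
cv2.imwrite("pics/w5.png",im)
E
```

```text
t: 18.2
ee_pos: [0.5569, 0.0022, 0.1053]
orientation: [180.0, 0.0, 174.8]
contact_force: [-6.3, 0.4, 9.1]
grip_width: 0.0607
finger_force: 57.0
t: 18.8
ee_pos: [0.5569, 0.0022, 0.2063]
orientation: [-180.0, 0.0, 174.8]
contact_force: [0.6, 0.5, -0.2]
grip_width: 0.0729
finger_force: 0.0
t: 19.6
ee_pos: [0.5855, -0.3505, 0.2035]
orientation: [-180.0, -0.1, 174.6]
contact_force: [0.5, 0.6, 0.1]
grip_width: 0.0722
finger_force: 0.0
[ 0.7324 -0.3675  8.2833  0.0154] 96.6
delta [-0.1479, -0.0047, 0.1893] [0.01, -0.05, -13.63] from [ 0.5858 -0.3491  0.2035] [ 1.8000e+02 -5.0000e-02  1.7466e+02]
[ 6.074000e-01 -2.807000e-01 -1.366714e+02  1.540000e-02] 94.5
```

View pics/w5.png

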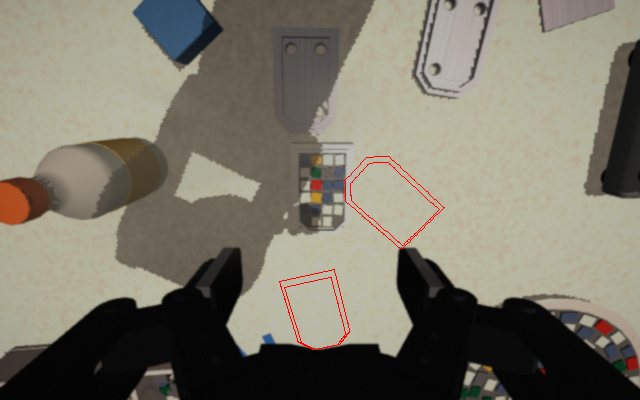

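```bash
M='python3 -m jog'
$M '[[0.04,-0.05,-0.05,0,0,0,85],[0.08,-0.09,-0.1,0,0,0,85],[0.08,-0.11,-0.1,0,0,0,85],[0.08,-0.11,-0.1,0,0,0,85],[0.08,-0.11,-0.1,0,0,0,85],[0.08,-0.11,-0.1,0,0,0,85]]'
python3 - <<'E'
from h import *
c=wrist(); np.save("w6.npy",c,allow_pickle=True)
u=proj(c,[[.589,-.346,.02],[.362,-.331,.02]]); print(u)
im=c["frame"][:,:,::-1]
x0,y0=int(u[:,0].min())-70,max(0,int(u[:,1].min())-60); x1,y1=int(u[:,0].max())+70,int(u[:,1].max())+65
print(x0,y0,x1,y1)
k=im[y0:y1,x0:x1]; s=min(800/k.shape[1],600/k.shape[0]); print(s)
cv2.imwrite("pics/w6.png",cv2.resize(k,None,fx=s,fy=s,interpolation=cv2.INTER_CUBIC))
E
```

```text
t: 20.25
ee_pos: [0.4976, -0.4472, 0.3034]
orientation: [179.9, -0.0, 174.9]
contact_force: [0.3, -0.3, -0.2]
grip_width: 0.0728
finger_force: 0.0
[[397.60775444 226.99800476]
 [405.68131851  47.38312015]]
327 0 475 291
2.0618556701030926
```

View pics/w6.png

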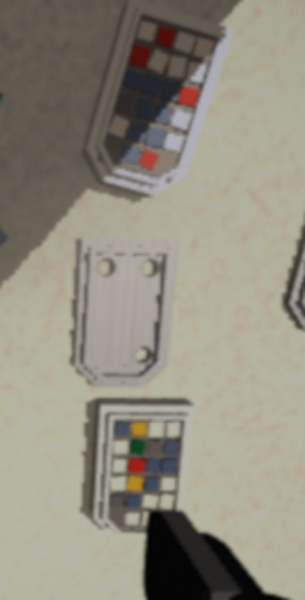

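```bash
cat >> h.py <<'E'
def fit3(c,x,y,yaws,z0=0.,cut=.0154,rng=.012,show=True):
    "local search with gradient on base, shoulder and rim outlines"
    res=[]
    for s,step in ((2.,None),(1.,None)):
        g=np.log1p(grad(c["frame"],s)/10)
        def val(q):
            v=0
            for L,W,z,dc,wt in ((.096,.062,0,0,.5),(.096,.062,.02,0,1),(.086,.052,.026,-.003,1)):
                uv=proj(c,outl(q[0],q[1],q[2],L,W,cut+dc,z+z0)).astype(np.float32); v+=wt*cv2.remap(g,uv[:,:1],uv[:,1:],cv2.INTER_LINEAR).mean()
            return v
        if not res:
            G=[(x+a,y+b,w) for w in yaws for a in np.arange(-rng,rng+1e-6,.002) for b in np.arange(-rng,rng+1e-6,.002)]
            res=sorted(G,key=val)[-6:]
        sc=np.array([.002,.002,2])
        out=[]
        for p in res:
            p=np.array(p); r=minimize(lambda d:-val(p+d*sc),np.zeros(3),method="Nelder-Mead",options=dict(initial_simplex=np.vstack([np.zeros(3),np.eye(3)]))); out.append((p+r.x*sc,-r.fun))
        out.sort(key=lambda t:-t[1]); res=[o[0] for o in out]
    if show: print("fit3",np.round(out[0][0],4),round(out[0][1],2),"2nd",np.round(out[2][0],4),round(out[2][1],2))
    return np.append(out[0][0],cut)
E
python3 - <<'E'
from h import *
c5=np.load("w5.npy",allow_pickle=True).item(); c=np.load("w6.npy",allow_pickle=True).item()
Y=np.arange(-9,10,3)
a=fit3(c,.589,-.346,Y); b=fit3(c5,.589,-.346,Y)
q=fit3(c,.362,-.331,Y-9)
c4=np.load("w4.npy",allow_pickle=True).item(); fit3(c4,.472,.21,Y)  # check against known 0.4747 0.2073 1.39
im=c["frame"][:,:,::-1].copy(); draw(im,c,a,TRAY); draw(im,c,q,TRAY)
im5=c5["frame"][:,:,::-1].copy(); draw(im5,c5,b,TRAY)
A=cv2.resize(im[0:275,340:470],None,fx=2.18,fy=2.18); B=cv2.resize(im5[130:240,270:370],None,fx=4,fy=4)
out=np.zeros((600,700,3),np.uint8); out[:A.shape[0],:A.shape[1]]=A; out[:B.shape[0],300:300+B.shape[1]]=B
cv2.imwrite("pics/w6f.png",out)
E
```

```text
fit3 [ 0.5853 -0.3556 -7.5065] 5.87 2nd [ 0.5853 -0.3555 -7.4355] 5.87
fit3 [ 0.5907 -0.3544 -5.3982] 4.16 2nd [ 0.5894 -0.3518  0.337 ] 4.05
fit3 [  0.3679  -0.3422 -19.9112] 4.86 2nd [  0.3679  -0.3422 -19.8624] 4.86
fit3 [0.4761 0.2021 1.2698] 5.31 2nd [0.4725 0.2024 1.5227] 5.27
```

View pics/w6f.png

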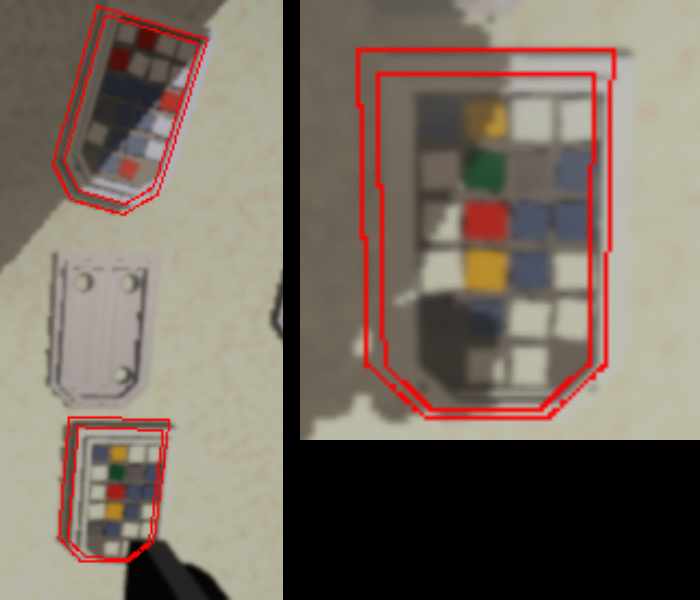

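```bash
python3 - <<'E'
from h import *
c5=np.load("w5.npy",allow_pickle=True).item(); c=np.load("w6.npy",allow_pickle=True).item()
r,f=pix2w(c5,322.5,142.1,.02),pix2w(c5,322.0,232.,.02); print(np.round(r,4),np.round(f,4),np.linalg.norm(r-f)); print("ctr",np.round((r+f)/2,4), np.round(pix2w(c5,322.1,189.9,.025),4))
for g in [(.5885,-.3495,-5),(.5895,-.348,-5),(.587,-.351,-5)]:
    p,s=fittray(c,g); print(np.round(p,4),round(s,1)); p,s=fittray(c5,g); print("  w5",np.round(p,4),round(s,1))
E
```

```text
[ 0.5434 -0.3435  0.02  ] [ 0.6364 -0.3525  0.02  ] 0.09340539175504715
ctr [ 0.5899 -0.348   0.02  ] [ 0.5899 -0.3482  0.025 ]
[ 5.73900e-01 -3.33800e-01  3.26957e+01  1.54000e-02] 80.5
  w5 [ 7.34900e-01 -2.98600e-01  1.93228e+01  1.54000e-02] 102.2
[ 6.67100e-01 -3.96300e-01 -8.81923e+01  1.54000e-02] 92.0
  w5 [ 0.5639 -0.2903 -9.6044  0.0154] 88.7
[ 5.73500e-01 -3.33700e-01  3.25049e+01  1.54000e-02] 80.6
  w5 [ 0.6581 -0.3015 -7.1181  0.0154] 91.8
```

```bash
python3 -c "
from h import *
delta(.591,-.348,.1,174.5)"
```

```text
delta [-0.0842, 0.1065, 0.203] [0.08, -0.06, 0.4] from [ 0.4978 -0.4469  0.3029] [ 1.7992e+02 -6.0000e-02  1.7490e+02]
```

```bash
M='python3 -m jog'
$M '[[-0.04,0.05,0.03,0,0,0,85],[-0.084,0.1,0.06,0,0,0.4,85],[-0.084,0.1065,0.1,0,0,0.4,85],[-0.084,0.1065,0.15,0,0,0.4,85],[-0.084,0.1065,0.2,0,0,0.4,85],[-0.084,0.1065,0.2,0,0,0.4,85],[-0.084,0.1065,0.2,0,0,0.4,85],[-0.084,0.1065,0.2,0,0,0.4,85]]'
python3 - <<'E'
from h import *
delta(.591,-.348,.014,174.5)
c=wrist(); np.save("w7.npy",c,allow_pickle=True)
g=cv2.cvtColor(c["frame"],cv2.COLOR_RGB2GRAY); u=proj(c,[[.5902,-.348,.02],[.542,-.343,.02]]); print(u)
k=int(u[1,1]); print(k-15,g[max(k-15,0):k+25,int(u[1,0])-2:int(u[1,0])+3].mean(1).astype(int).tolist())
E
```

```text
t: 21.1
ee_pos: [0.5908, -0.3487, 0.1046]
orientation: [180.0, -0.0, 174.5]
contact_force: [0.2, -0.6, 1.1]
grip_width: 0.0728
finger_force: 0.0
delta [-0.0002, 0.0007, 0.0906] [0.02, -0.02, 0.01] from [ 0.5908 -0.3487  0.1046] [ 1.7998e+02 -2.0000e-02  1.7451e+02]
[[320.45246082 213.55136276]
 [321.03488205 144.24349604]]
129 [100, 102, 103, 105, 108, 109, 111, 112, 113, 113, 113, 113, 113, 113, 113, 112, 106, 92, 84, 93, 111, 116, 116, 116, 116, 115, 110, 98, 98, 111, 115, 114, 105, 85, 75, 82, 94, 97, 97, 96]
```

```bash
python3 - <<'E'
from h import *
c=np.load("w7.npy",allow_pickle=True).item(); f=c["frame"]; g=cv2.cvtColor(f,cv2.COLOR_RGB2GRAY)
for col in (312,320,328): print(col,g[250:310,col-1:col+2].mean(1).astype(int).tolist())
for v in (145.5,147,148.5,156.5): print(v,[round(float(pix2w(c,321,v,z)[0]),4) for z in (0,.02,.026)])
for v in (265,270,275,280,285): print(v,[round(float(pix2w(c,321,v,z)[0]),4) for z in (0,.02,.026)])
cv2.imwrite("pics/w7.png",cv2.resize(f[120:310,240:400,::-1],None,fx=3.1,fy=3.1,interpolation=cv2.INTER_CUBIC))
E
```

```text
312 [51, 54, 66, 87, 101, 106, 105, 106, 105, 106, 105, 105, 106, 104, 91, 69, 90, 121, 97, 72, 76, 115, 171, 196, 200, 201, 200, 199, 198, 199, 199, 200, 199, 200, 199, 199, 199, 198, 197, 196, 197, 198, 199, 200, 200, 199, 199, 199, 198, 197, 197, 198, 198, 199, 199, 199, 198, 199, 199, 198]
320 [51, 53, 58, 63, 65, 65, 66, 66, 65, 68, 78, 91, 98, 102, 104, 102, 115, 130, 111, 88, 88, 120, 171, 196, 200, 200, 201, 200, 200, 199, 199, 199, 199, 199, 198, 197, 196, 195, 196, 197, 197, 198, 198, 199, 199, 199, 198, 198, 197, 196, 195, 196, 198, 199, 199, 199, 199, 199, 199, 199]
328 [54, 61, 81, 100, 105, 105, 105, 105, 106, 105, 105, 105, 105, 105, 100, 85, 68, 73, 73, 68, 75, 115, 170, 195, 200, 201, 201, 200, 199, 199, 199, 199, 199, 199, 199, 200, 200, 200, 200, 200, 199, 198, 197, 197, 198, 199, 199, 199, 199, 199, 199, 199, 198, 198, 198, 197, 195, 195, 196, 197]
145.5 [0.5447, 0.5428, 0.5423]
147 [0.5458, 0.5438, 0.5432]
148.5 [0.5468, 0.5448, 0.5442]
156.5 [0.5527, 0.5501, 0.5494]
265 [0.6401, 0.6301, 0.6271]
270 [0.6446, 0.6342, 0.631]
275 [0.6491, 0.6383, 0.635]
280 [0.6537, 0.6424, 0.6391]
285 [0.6582, 0.6466, 0.6431]
```

View pics/w7.png

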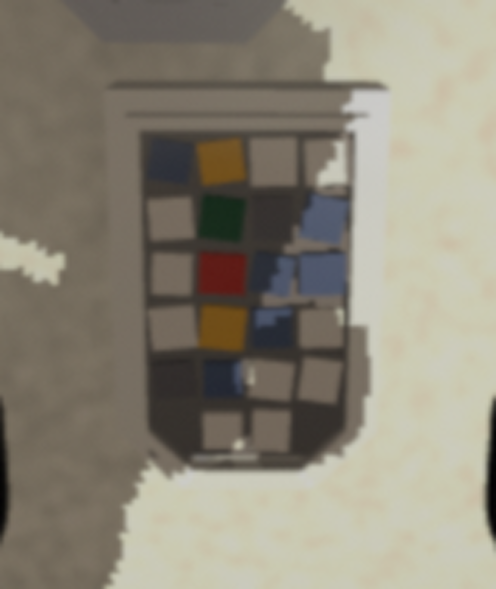

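```bash
M='python3 -m jog'
$M '[[-0.0022,0.0003,0.03,0,0,0,85],[-0.0022,0.0003,0.06,0,0,0,85],[-0.0022,0.0003,0.085,0,0,0,85],[-0.0022,0.0003,0.09,0,0,0,85],[-0.0022,0.0003,0.09,0,0,0,85],[-0.0022,0.0003,0.09,0,0,0,85]]'
$M '[[0,0,0,0,0,0,60],[0,0,0,0,0,0,60],[0,0,0,0,0,0,60],[0,0,0,0,0,0,60]]'
$M '[[0,0,-0.01,0,0,0,60],[0,0,-0.04,0,0,0,60],[0,0,-0.08,0,0,0,60],[0,0,-0.12,0,0,0,60],[0,0,-0.15,0,0,0,60],[0,0,-0.15,0,0,0,60]]'
python3 -c "
from h import *
delta(.5555,.0022,.150,175)"
```

```text
t: 21.75
ee_pos: [0.5935, -0.3502, 0.0168]
orientation: [-179.9, 0.1, 174.4]
contact_force: [-0.5, 0.3, 0.9]
grip_width: 0.0727
finger_force: 0.0
t: 22.15
ee_pos: [0.5935, -0.3502, 0.0169]
orientation: [-179.9, 0.2, 174.4]
contact_force: [-1.8, 1.8, 9.3]
grip_width: 0.0604
finger_force: 54.5
t: 22.75
ee_pos: [0.5939, -0.3504, 0.1712]
orientation: [-179.8, 0.4, 174.4]
contact_force: [0.2, 0.5, -1.9]
grip_width: 0.0608
finger_force: 55.4
delta [0.0725, 0.3474, 0.0194] [-0.21, 0.42, -0.56] from [ 0.5939 -0.3504  0.1712] [-179.79    0.42  174.44]
```

```bash
M='python3 -m jog'
$M '[[0.01,0.05,0,0,0,-0.5,60],[0.02,0.1,0,0,0,-0.5,60],[0.03,0.15,0,0,0,-0.5,60],[0.04,0.2,0,0,0,-0.5,60],[0.05,0.25,0,0,0,-0.5,60],[0.06,0.3,0,0,0,-0.5,60],[0.0716,0.3477,0.01,0,0,-0.5,60],[0.0716,0.3477,0.02,0,0,-0.5,60]]'
$M '[[0,0,0,0,0,0,60],[0,0,0,0,0,0,60]]'
python3 -c "
from h import *
delta(.5564,.0025,.125,175)"
```

```text
t: 23.55
ee_pos: [0.5542, 0.0076, 0.1447]
orientation: [179.9, 0.1, 175.2]
contact_force: [0.8, -0.1, -1.1]
grip_width: 0.0606
finger_force: 55.4
t: 23.75
ee_pos: [0.5549, 0.0028, 0.1444]
orientation: [-180.0, -0.0, 174.9]
contact_force: [-0.5, -0.1, -2.0]
grip_width: 0.0606
finger_force: 55.4
delta [-0.0015, -0.0002, 0.0194] [-0.02, -0.02, -0.06] from [0.5549 0.0028 0.1444] [-1.7998e+02 -2.0000e-02  1.7494e+02]
```

```bash
M='python3 -m jog'
$M '[[-0.0012,0,0.004,0,0,0,60],[-0.0012,0,0.008,0,0,0,60],[-0.0012,0,0.012,0,0,0,60],[-0.0012,0,0.012,0,0,0,60]]'
$M '[[0,0,0.003,0,0,0,60],[0,0,0.003,0,0,0,60]]'
$M '[[0,0,0.003,0,0,0,60],[0,0,0.003,0,0,0,60]]'
$M '[[0,0,0.0015,0,0,0,60],[0,0,0.0015,0,0,0,60]]'
```

```text
t: 24.15
ee_pos: [0.5559, 0.0028, 0.1315]
orientation: [-180.0, -0.1, 174.9]
contact_force: [-0.3, -0.1, -2.7]
grip_width: 0.06
finger_force: 55.4
t: 24.35
ee_pos: [0.556, 0.0032, 0.1289]
orientation: [-180.0, -0.0, 174.9]
contact_force: [0.4, 0.8, -1.3]
grip_width: 0.0606
finger_force: 55.4
t: 24.55
ee_pos: [0.556, 0.0033, 0.1259]
orientation: [-180.0, -0.0, 175.0]
contact_force: [0.1, -0.1, -0.8]
grip_width: 0.0608
finger_force: 55.4
t: 24.75
ee_pos: [0.5562, 0.0033, 0.125]
orientation: [-180.0, 0.0, 175.0]
contact_force: [-0.5, -0.3, -0.9]
grip_width: 0.0608
finger_force: 55.5
```

```bash
M='python3 -m jog'
$M '[[0,0,0.001,0,0,0,60],[0,0,0.001,0,0,0,60]]'
$M '[[0,0,-0.001,0,0,0,85],[0,0,-0.001,0,0,0,85],[0,0,-0.001,0,0,0,85],[0,0,-0.03,0,0,0,85],[0,0,-0.07,0,0,0,85],[0,0,-0.11,0,0,0,85],[0,0,-0.15,0,0,0,85],[0,0,-0.155,0,0,0,85]]'
cat >> h.py <<'E'
def fit4(c,x,y,yaws,z0=0.,cut=.0154,rng=.012):
    f=c["frame"].astype(np.float32); sat=(f.max(2)-f.min(2))/(f.max(2)+20)
    def prep(s):
        g=np.log1p(grad(c["frame"],s)/10); S=cv2.GaussianBlur(sat,(0,0),s); lu=np.log(cv2.GaussianBlur(f.min(2),(0,0),s)+10)
        def sm(im,q,L,W,z,dc):
            uv=proj(c,outl(*q[:3],L,W,cut+dc,z+z0)).astype(np.float32); return cv2.remap(im,uv[:,:1],uv[:,1:],cv2.INTER_LINEAR)
        def val(q):
            v=.3*sum(sm(g,q,*l).mean() for l in ((.096,.062,.02,0),(.086,.052,.026,-.003),(.078,.044,.026,-.0055)))
            ring=(sm(S,q,.082,.048,.026,-.0043),sm(S,q,.091,.057,.021,-.0015))
            v-=8*sum(r.mean() for r in ring)
            v+=2*np.clip(sm(lu,q,.082,.048,.026,-.0043)-sm(lu,q,.0745,.0405,.024,-.0065),-.5,.5).mean()
            v+=2*np.clip(sm(lu,q,.092,.058,.02,-.0013)-sm(lu,q,.100,.066,.018,.0013),-.3,.3).mean()
            return v
        return val
    val=prep(1.5); G=[(x+a,y+b,w) for w in yaws for a in np.arange(-rng,rng+1e-6,.002) for b in np.arange(-rng,rng+1e-6,.002)]
    res=sorted(G,key=val)[-5:]; val=prep(.8); sc=np.array([.002,.002,2]); out=[]
    for p in res:
        p=np.array(p); r=minimize(lambda d:-val(p+d*sc),np.zeros(3),method="Nelder-Mead",options=dict(initial_simplex=np.vstack([np.zeros(3),np.eye(3)]))); out.append((p+r.x*sc,-r.fun))
    out.sort(key=lambda t:-t[1]); print("fit4",np.round(out[0][0],4),round(out[0][1],2),"| 3rd",np.round(out[2][0],4),round(out[2][1],2)); return np.append(out[0][0],cut)
E
python3 - <<'E'
from h import *
L=lambda n:np.load(n,allow_pickle=True).item()
Y=np.arange(-9,10,3)
fit4(L("w3.npy"),.476,.210,Y); fit4(L("w3.npy"),.602,.220,Y+15); fit4(L("w4.npy"),.472,.21,Y)
fit4(L("w7.npy"),.589,-.345,Y-3);fit4(L("w5.npy"),.589,-.345,Y-3);fit4(L("w6.npy"),.589,-.345,Y-3)
fit4(L("w6.npy"),.365,-.337,Y-15)
delta(.40,-.30,.28,162)
E
```

```text
t: 24.95
ee_pos: [0.5563, 0.0033, 0.1249]
orientation: [-180.0, 0.0, 175.0]
contact_force: [-6.0, 0.7, 9.9]
grip_width: 0.0602
finger_force: 56.7
t: 25.75
ee_pos: [0.5571, 0.0033, 0.2842]
orientation: [180.0, 0.4, 175.0]
contact_force: [0.6, -0.2, 0.1]
grip_width: 0.0728
finger_force: 0.0
fit4 [0.4742 0.2072 1.4523] 2.54 | 3rd [0.4742 0.2071 1.4685] 2.54
fit4 [ 0.5982  0.2239 15.3013] 2.35 | 3rd [ 0.5982  0.224  15.2982] 2.35
fit4 [0.4745 0.2071 1.739 ] 1.87 | 3rd [0.4746 0.2071 1.6569] 1.87
fit4 [ 0.5931 -0.3485 -5.5389] 0.75 | 3rd [ 0.5931 -0.3485 -5.4925] 0.75
fit4 [ 0.5931 -0.3487 -5.3406] 0.74 | 3rd [ 0.5931 -0.3487 -5.3669] 0.74
fit4 [ 0.5924 -0.349  -5.9477] 1.37 | 3rd [ 0.5924 -0.349  -5.9238] 1.37
fit4 [  0.3644  -0.3354 -19.7403] 1.35 | 3rd [  0.3643  -0.3354 -19.7768] 1.35
delta [0.1298, -0.3159, 0.0032] [0.06, 0.38, 12.95] from [0.5571 0.0033 0.2842] [179.98   0.38 174.95]
```

```bash
M='python3 -m jog'
$M '[[0.02,-0.05,0,0,0,0,85],[0.04,-0.1,0,0,0,0,85],[0.06,-0.15,0,0,0,0,85],[0.08,-0.2,0,0,0,0,85],[0.1,-0.25,0,0,0,5,85],[0.12,-0.29,0,0,0,13,85],[0.13,-0.316,0.01,0,0,14.5,85],[0.13,-0.316,0.01,0,0,14.5,85]]'
$M '[[0,0,0,0,0,0,85]]'
python3 - <<'E'
from h import *
c=wrist(); np.save("w8.npy",c,allow_pickle=True)
p=fit4(c,.3644,-.3354,np.arange(-9,10,3)-19)
delta(p[0]+.001,p[1],.1,p[2]+180)
E
```

```text
t: 26.55
ee_pos: [0.3964, -0.3032, 0.2669]
orientation: [-180.0, -0.1, 160.1]
contact_force: [0.5, 0.3, 0.7]
grip_width: 0.0727
finger_force: 0.0
t: 26.65
ee_pos: [0.3983, -0.3005, 0.2681]
orientation: [180.0, -0.1, 160.3]
contact_force: [0.3, 0.5, -0.5]
grip_width: 0.0728
finger_force: 0.0
fit4 [  0.3671  -0.3247 -19.6372] -0.59 | 3rd [  0.3671  -0.3247 -19.5845] -0.6
delta [0.0206, -0.0337, 0.1685] [0.02, -0.02, 0.07] from [ 0.3989 -0.2999  0.2685] [ 1.7998e+02 -2.0000e-02  1.6044e+02]
```

```bash
python3 - <<'E'
from h import *
c=np.load("w8.npy",allow_pickle=True).item(); f=c["frame"]
print(proj(c,[[.3644,-.3354,.02],[.464,-.21,.005],[.482,-.351,.005]]))
for d in [(.03,0),(-.03,0),(0,.03),(0,-.03),(0,0)]: fit4(c,.3644+d[0],-.3354+d[1],np.arange(-16,17,8)-19,rng=.016)
h=cv2.cvtColor(f,cv2.COLOR_RGB2HSV); m=((h[:,:,1]>110)&(h[:,:,2]>60))[:, :]
print([ (b,np.round(pix2w(c,b[0],b[1],.024),3)[:2]) for b in blobs(cv2.dilate(m.astype(np.uint8),np.ones((9,9))),(0,0),300,9000)])
E
```

```text
[[282.01613174 156.58944288]
 [402.93156029 195.37963469]
 [304.68162362 242.21269153]]
fit4 [  0.4278  -0.3447 -15.1584] 0.13 | 3rd [  0.4175  -0.332  -19.1454] -0.38
fit4 [  0.3429  -0.3281 -23.6672] -0.94 | 3rd [  0.343   -0.3286 -20.9914] -0.94
fit4 [  0.3671  -0.3247 -19.6817] -0.59 | 3rd [  0.367   -0.3247 -19.6397] -0.6
fit4 [  0.3539  -0.3669 -14.7434] -0.96 | 3rd [  0.3566  -0.3618 -26.3204] -0.99
fit4 [  0.3671  -0.3247 -19.6372] -0.59 | 3rd [ 0.3633 -0.3288 -3.1699] -0.6
[((np.float64(446.29), np.float64(62.8), 2261), array([ 0.329, -0.128])), ((np.float64(270.09), np.float64(134.24), 465), array([ 0.335, -0.338])), ((np.float64(13.93), np.float64(348.43), 1973), array([ 0.487, -0.788]))]
```

```bash
M='python3 -m jog'
$M '[[0.02,-0.043,0.03,0,0,0,85],[0.02,-0.043,0.068,0,0,0,85],[0.02,-0.043,0.068,0,0,0,85],[0.02,-0.043,0.068,0,0,0,85]]'
python3 - <<'E'
from h import *
c=wrist(); np.save("w9.npy",c,allow_pickle=True)
u=proj(c,[[.3644,-.3354,.02]])[0]; x,y=u.astype(int); g=cv2.cvtColor(c["frame"],cv2.COLOR_RGB2GRAY); print(u); print(g[y-70:y+71:10,x-70:x+71:10])
p=fit4(c,.3644,-.3354,np.arange(-9,10,3)-19)
E
```

```text
t: 27.1
ee_pos: [0.3663, -0.333, 0.2016]
orientation: [180.0, -0.0, 160.5]
contact_force: [0.1, 0.1, 0.9]
grip_width: 0.0724
finger_force: 0.0
[316.38277432 184.03998713]
[[108 104 107 102 105 102 107 106 109 109 112 181 181 184 185]
 [109 110 106 105 106 104 108 107 107 107 178 180 183 183 182]
 [110 106 103 103  92  91  93  97  99 102 167 184 187 183 190]
 [106 107 107 105 109  93  95  97 102 103 188 187 189 190 189]
 [108 109 107 102 108 107  69  89  95 187 191 189 190 191 190]
 [102 103 104 104 108  57 101  82  86 106 190 186 190 190 190]
 [108 104 104 100 108  48  48  50  57  58 189 186 190 188 191]
 [103 104 103 101 106  53  52  55  54 102 190 188 187 190 190]
 [103  99  99 101 106  53  51  52  62 158 191 190 190 189 191]
 [182 178 103  97 106 103  48  49  90 183 189 191 189 187 185]
 [156 176 179 181 136  57  47  49  96  96 190 191 187 191 191]
 [ 94 104  94  98 101 105 100  93  95 190 190 191 190 187 190]
 [ 99  97 100  97  98  94  98 104 184 192 187 191 186 191 190]
 [ 97  98 100  95  99 100  99 101 175  75 128 184 188 190 187]
 [ 26  95  98  99  98 177 141 129  89 149 151 156 191 190 186]]
fit4 [  0.3634  -0.3354 -19.3676] 0.21 | 3rd [  0.3634  -0.3354 -19.2387] 0.21
```

```bash
M='python3 -m jog'
python3 -c "
from h import *
delta(.3645,-.3356,.014,160.5)"
$M '[[0.001,-0.003,0.05,0,0,0,85],[0.001,-0.003,0.1,0,0,0,85],[0.001,-0.003,0.15,0,0,0,85],[0.001,-0.003,0.18,0,0,0,85],[0.001,-0.003,0.187,0,0,0,85],[0.001,-0.003,0.187,0,0,0,85],[0.001,-0.003,0.187,0,0,0,85]]'
python3 -c "
from h import *
delta(.3645,-.3356,.0165,160.5)"
```

```text
delta [0.0016, -0.0028, 0.1888] [-0.03, 0.08, 0.04] from [ 0.3667 -0.3333  0.2028] [-1.7997e+02  8.0000e-02  1.6054e+02]
t: 27.85
ee_pos: [0.365, -0.3372, 0.0166]
orientation: [-179.9, 0.2, 160.5]
contact_force: [-0.6, 0.3, 1.0]
grip_width: 0.0726
finger_force: 0.0
delta [0.001, 0.0014, 0.0001] [-0.08, 0.18, -0.02] from [ 0.365  -0.3372  0.0166] [-179.92    0.18  160.48]
```

```bash
M='python3 -m jog'
$M '[[0.0005,0.001,0,0,0,0,60],[0.0005,0.001,0,0,0,0,60],[0.0005,0.001,0,0,0,0,60],[0.0005,0.001,0,0,0,0,60]]'
$M '[[0,0,-0.01,0,0,0,60],[0,0,-0.04,0,0,0,60],[0,0,-0.08,0,0,0,60],[0,0,-0.12,0,0,0,60],[0,0,-0.16,0,0,0,60],[0,0,-0.17,0,0,0,60],[0,0,-0.17,0,0,0,60]]'
python3 -c "
from h import *
delta(.5565,.0028,.175,175.1)"
```

```text
t: 28.25
ee_pos: [0.3647, -0.3363, 0.0167]
orientation: [-179.9, 0.2, 160.4]
contact_force: [-0.4, 0.9, 10.4]
grip_width: 0.0612
finger_force: 54.0
t: 28.95
ee_pos: [0.3639, -0.3356, 0.1864]
orientation: [-179.9, 0.2, 160.4]
contact_force: [-0.1, 1.0, -2.3]
grip_width: 0.0606
finger_force: 55.9
delta [-0.0682, 0.3834, 0.011] [-0.13, 0.19, -14.66] from [ 0.3639 -0.3356  0.1864] [-179.9     0.2   160.44]
```

```bash
M='python3 -m jog'
$M '[[-0.008,0.045,0,0,0,0,60],[-0.016,0.09,0,0,0,-2,60],[-0.024,0.135,0,0,0,-4,60],[-0.032,0.18,0,0,0,-6,60],[-0.04,0.225,0,0,0,-8,60],[-0.048,0.27,0,0,0,-10,60],[-0.056,0.315,0,0,0,-12,60],[-0.064,0.36,0,0,0,-14.6,60]]'
$M '[[0,0,0,0,0,0,60],[0,0,0,0,0,0,60]]'
python3 -c "
from h import *
delta(.5565,.0028,.145,175)"
```

```text
t: 29.75
ee_pos: [0.5442, -0.0154, 0.1822]
orientation: [-180.0, -0.1, 175.1]
contact_force: [0.3, -0.3, -2.1]
grip_width: 0.0604
finger_force: 55.9
t: 29.95
ee_pos: [0.5438, -0.0165, 0.182]
orientation: [-180.0, -0.2, 175.1]
contact_force: [-0.2, -0.3, -2.4]
grip_width: 0.0607
finger_force: 55.9
delta [-0.0111, 0.0204, 0.037] [-0.01, -0.16, 0.15] from [ 0.5438 -0.0165  0.182 ] [-1.7999e+02 -1.6000e-01  1.7515e+02]
```

```bash
M='python3 -m jog'
$M '[[-0.011,0.0204,0,0,0,0.1,60],[-0.011,0.0204,0.01,0,0,0.1,60],[-0.011,0.0204,0.02,0,0,0.1,60],[-0.011,0.0204,0.022,0,0,0.1,60],[-0.011,0.0204,0.022,0,0,0.1,60],[-0.011,0.0204,0.022,0,0,0.1,60]]'
python3 -c "
from h import *
delta(.5565,.0028,.145,175)"
```

```text
t: 30.55
ee_pos: [0.5568, 0.0015, 0.162]
orientation: [-180.0, 0.0, 174.9]
contact_force: [0.0, 0.2, -1.8]
grip_width: 0.0606
finger_force: 55.9
delta [0.0005, 0.0013, 0.017] [-0.0, 0.01, -0.09] from [0.5568 0.0015 0.162 ] [-1.8000e+02  1.0000e-02  1.7491e+02]
```

```bash
M='python3 -m jog'
$M '[[0.0004,0.0012,0.004,0,0,0,60],[0.0004,0.0012,0.007,0,0,0,60],[0.0004,0.0012,0.01,0,0,0,60],[0.0004,0.0012,0.01,0,0,0,60]]'
$M '[[0,0,0.003,0,0,0,60],[0,0,0.003,0,0,0,60]]'
$M '[[0,0,0.003,0,0,0,60],[0,0,0.003,0,0,0,60]]'
$M '[[0,0,0.0015,0,0,0,60],[0,0,0.0015,0,0,0,60]]'
```

```text
t: 30.95
ee_pos: [0.5565, 0.0032, 0.1512]
orientation: [-180.0, -0.0, 175.0]
contact_force: [0.1, 0.8, -2.3]
grip_width: 0.0608
finger_force: 55.9
t: 31.15
ee_pos: [0.5566, 0.0032, 0.1484]
orientation: [-180.0, -0.0, 174.9]
contact_force: [-0.2, 0.0, -1.6]
grip_width: 0.0606
finger_force: 55.9
t: 31.35
ee_pos: [0.5566, 0.0032, 0.1454]
orientation: [-180.0, -0.0, 175.0]
contact_force: [0.2, -0.4, -2.7]
grip_width: 0.0605
finger_force: 55.9
t: 31.55
ee_pos: [0.5568, 0.0032, 0.1447]
orientation: [-180.0, 0.0, 174.9]
contact_force: [-0.4, 0.7, 1.5]
grip_width: 0.0607
finger_force: 56.4
```

```bash
M='python3 -m jog'
$M '[[0,0,0.0005,0,0,0,60],[0,0,-0.001,0,0,0,85],[0,0,-0.001,0,0,0,85],[0,0,-0.001,0,0,0,85],[0,0,-0.03,0,0,0,85],[0,0,-0.06,0,0,0,85],[0,0,-0.08,0,0,0,85]]'
$M '[[0,0.05,0,0,0,0,85],[-0.005,0.1,0,0,0,0,85],[-0.01,0.15,0,0,0,0,85],[-0.015,0.2,0,0,0,0,85],[-0.018,0.25,0,0,0,0,85],[-0.018,0.3,0,0,0,0,85],[-0.018,0.346,0,0,0,6,85],[-0.018,0.346,0,0,0,6,85]]'
$M '[[0,0,0,0,0,0,85],[0,0,0,0,0,0,85]]'
python3 - <<'E'
from h import *
c=wrist(); np.save("w10.npy",c,allow_pickle=True)
for g in [(.6047,.3458,-11.8),(.606,.342,-8)]:
    p,s=fitobj(c,g,LID,.0154); print(np.round(p,4),round(s,1))
delta(p[0]+.001,p[1],.1,p[2]+180)
E
```

```text
t: 32.25
ee_pos: [0.5569, 0.0032, 0.2263]
orientation: [180.0, 0.1, 174.9]
contact_force: [-0.4, 0.2, -0.1]
grip_width: 0.0729
finger_force: 0.0
t: 33.05
ee_pos: [0.6045, 0.351, 0.223]
orientation: [180.0, -0.1, 168.9]
contact_force: [-0.2, -0.6, -0.1]
grip_width: 0.0725
finger_force: 0.0
t: 33.25
ee_pos: [0.6051, 0.3455, 0.2242]
orientation: [-180.0, -0.0, 169.0]
contact_force: [1.1, -0.7, -0.2]
grip_width: 0.0725
finger_force: 0.0
[  0.6048   0.3461 -11.5056   0.0165] 71.8
[  0.6158   0.3393 -19.5282   0.0328] 68.5
delta [-0.0125, -0.0036, 0.1244] [-0.0, 0.01, 8.46] from [0.6052 0.3452 0.2244] [-1.8000e+02  1.0000e-02  1.6893e+02]
```

```bash
M='python3 -m jog'
$M '[[-0.0006,0.0007,0.05,0,0,0.6,85],[-0.0006,0.0007,0.1,0,0,0.6,85],[-0.0006,0.0007,0.15,0,0,0.6,85],[-0.0006,0.0007,0.19,0,0,0.6,85],[-0.0006,0.0007,0.21,0,0,0.6,85],[-0.0006,0.0007,0.215,0,0,0.6,85],[-0.0006,0.0007,0.215,0,0,0.6,85],[-0.0006,0.0007,0.215,0,0,0.6,85]]'
$M '[[0,0,0,0,0,0,60],[0,0,0,0,0,0,60],[0,0,0,0,0,0,60],[0,0,0,0,0,0,60]]'
$M '[[0,0,-0.01,0,0,0,60],[0,0,-0.04,0,0,0,60],[0,0,-0.08,0,0,0,60],[0,0,-0.13,0,0,0,60],[0,0,-0.17,0,0,0,60],[0,0,-0.19,0,0,0,60],[0,0,-0.19,0,0,0,60]]'
python3 -c "
from h import *
delta(.5564,.0028,.195,175)"
```

```text
t: 34.1
ee_pos: [0.6068, 0.3468, 0.0114]
orientation: [179.9, 0.1, 168.3]
contact_force: [-0.2, -1.0, -0.4]
grip_width: 0.0728
finger_force: 0.0
t: 34.5
ee_pos: [0.6068, 0.3472, 0.0118]
orientation: [179.9, 0.1, 168.4]
contact_force: [-0.6, -0.9, 7.2]
grip_width: 0.0605
finger_force: 54.8
t: 35.2
ee_pos: [0.6067, 0.3473, 0.205]
orientation: [179.7, 0.3, 168.4]
contact_force: [-0.0, 0.1, 0.0]
grip_width: 0.0609
finger_force: 54.5
delta [-0.0202, -0.3476, 0.0085] [0.23, 0.32, -6.64] from [0.6067 0.3473 0.205 ] [179.75   0.3  168.36]
```

```bash
M='python3 -m jog'
$M '[[0,-0.05,0,0,0,0,60],[-0.005,-0.1,0,0,0,0,60],[-0.01,-0.15,0,0,0,-2,60],[-0.015,-0.2,0,0,0,-4,60],[-0.02,-0.25,0,0,0,-6.6,60],[-0.02,-0.3,0,0,0,-6.6,60],[-0.0207,-0.347,0,0,0,-6.6,60],[-0.0207,-0.347,0,0,0,-6.6,60]]'
$M '[[0,0,0.01,0,0,0,60],[0,0,0.02,0,0,0,60],[0,0,0.025,0,0,0,60],[0,0,0.025,0,0,0,60]]'
python3 -c "
from h import *
delta(.557,.0028,.16,175)"
```

```text
t: 36.0
ee_pos: [0.5548, -0.0016, 0.199]
orientation: [-179.9, -0.0, 174.7]
contact_force: [0.5, 0.6, -0.1]
grip_width: 0.0603
finger_force: 54.6
t: 36.4
ee_pos: [0.5556, 0.0038, 0.1727]
orientation: [-180.0, -0.1, 175.0]
contact_force: [-0.1, 0.5, -0.6]
grip_width: 0.0607
finger_force: 54.6
delta [-0.0015, -0.0009, 0.0127] [-0.0, -0.13, 0.03] from [0.5556 0.0038 0.1727] [-1.8000e+02 -1.3000e-01  1.7503e+02]
```

```bash
M='python3 -m jog'
$M '[[-0.001,-0.0005,0.003,0,0,0,60],[-0.001,-0.0005,0.005,0,0,0,60],[-0.001,-0.0005,0.005,0,0,0,60],[-0.001,-0.0005,0.005,0,0,0,60]]'
$M '[[0,0,0.003,0,0,0,60],[0,0,0.003,0,0,0,60]]'
$M '[[0,0,0.003,0,0,0,60],[0,0,0.003,0,0,0,60]]'
$M '[[0,0,0.001,0,0,0,60],[0,0,0.001,0,0,0,60]]'
$M '[[0,0,0.001,0,0,0,60],[0,0,0.001,0,0,0,60]]'
```

```text
t: 36.8
ee_pos: [0.557, 0.0023, 0.1694]
orientation: [-180.0, 0.0, 175.0]
contact_force: [0.0, 0.1, -0.8]
grip_width: 0.0604
finger_force: 54.6
t: 37.0
ee_pos: [0.5568, 0.0022, 0.166]
orientation: [-180.0, -0.0, 174.9]
contact_force: [0.1, -0.3, -1.5]
grip_width: 0.0609
finger_force: 54.6
t: 37.2
ee_pos: [0.5568, 0.0022, 0.1628]
orientation: [-180.0, -0.0, 174.9]
contact_force: [-0.3, 0.0, -0.9]
grip_width: 0.0607
finger_force: 54.6
t: 37.4
ee_pos: [0.5569, 0.0022, 0.1622]
orientation: [-180.0, -0.0, 174.9]
contact_force: [-0.4, 0.6, -1.4]
grip_width: 0.0609
finger_force: 54.6
t: 37.6
ee_pos: [0.5569, 0.0022, 0.1612]
orientation: [180.0, -0.0, 174.9]
contact_force: [0.5, 0.2, 0.0]
grip_width: 0.0608
finger_force: 54.6
```

```bash
M='python3 -m jog'
$M '[[0,0,0.001,0,0,0,60],[0,0,0.001,0,0,0,60]]'
$M '[[0,0,0.001,0,0,0,60],[0,0,0.001,0,0,0,60]]'
$M '[[0,0,-0.001,0,0,0,85],[0,0,-0.001,0,0,0,85],[0,0,-0.001,0,0,0,85],[0,0,-0.03,0,0,0,85],[0,0,-0.07,0,0,0,85],[0,0,-0.1,0,0,0,85],[0,0,-0.1,0,0,0,85]]'
python3 - <<'E'
from h import *
c=bot.camera("top"); p,s=fitobj(c,(.5544,.0024,-5),[(.096,.062,.162,0)],.0154); print(np.round(p,4),s)
w=wrist(); np.save("w11.npy",w,allow_pickle=True)
p,s=fitobj(w,(.5544,.0024,-5),[(.096,.062,.162,0)],.0154); print(np.round(p,4),s)
delta(.52,.30,.24,175)
E
```

```text
t: 37.8
ee_pos: [0.5569, 0.0022, 0.1602]
orientation: [180.0, -0.0, 174.9]
contact_force: [0.3, 0.1, -0.8]
grip_width: 0.0607
finger_force: 54.6
t: 38.0
ee_pos: [0.5571, 0.0022, 0.1598]
orientation: [180.0, 0.0, 174.9]
contact_force: [-2.3, 0.5, 4.2]
grip_width: 0.0603
finger_force: 55.0
t: 38.7
ee_pos: [0.558, 0.0022, 0.264]
orientation: [180.0, 0.4, 174.9]
contact_force: [-0.4, -0.0, -0.3]
grip_width: 0.0727
finger_force: 0.0
[ 5.28100e-01  1.58000e-02 -5.19165e+01  1.88000e-02] 99.28874969482422
[ 5.5230e-01  2.6000e-03 -4.9357e+00  1.2200e-02] 112.76605224609375
delta [0.0632, 0.2934, 0.0194] [0.0, 0.05, -0.06] from [0.5571 0.0022 0.2595] [1.8000e+02 5.0000e-02 1.7494e+02]
```

```bash
M='python3 -m jog'
python3 - <<'E'
from h import *
c=bot.camera("top")
print("ball",np.round(pix2w(c,180+28/2.85,150+245/2.85,.083),3),"slot",np.round(pix2w(c,180+45/2.85,150+230/2.85,.038),3))
w=np.load("w3.npy",allow_pickle=True).item()
for u,v in [(720,5),(725,105),(632,120),(697,40),(697,25)]: print(u,v,np.round(pix2w(w,u/1.25,v/1.25,.036),3))
for u,v in [(735,5)]: print(u,v,np.round(pix2w(w,u/1.25,v/1.25,.075),3))
E
$M '[[0.01,0.05,0,0,0,0,85],[0.02,0.1,0,0,0,0,85],[0.03,0.15,0,0,0,0,85],[0.04,0.2,0,0,0,0,50],[0.05,0.25,0,0,0,0,0],[0.063,0.3,0,0,0,0,0],[0.063,0.34,0,0,0,0,0],[0.063,0.38,0,0,0,0,0]]'
```

```text
ball [0.422 0.415 0.083] slot [0.443 0.41  0.038]
720 5 [0.421 0.433 0.036]
725 105 [0.494 0.446 0.036]
632 120 [0.5   0.372 0.036]
697 40 [0.444 0.418 0.036]
697 25 [0.433 0.417 0.036]
735 5 [0.431 0.414 0.075]
t: 39.65
ee_pos: [0.5267, 0.3886, 0.2575]
orientation: [-179.9, -0.1, 175.0]
contact_force: [0.4, -0.9, -0.1]
grip_width: 0.0007
finger_force: 0.0
```

```bash
python3 - <<'E'
from h import *
c=wrist(); np.save("w12.npy",c,allow_pickle=True)
g=cv2.cvtColor(c["frame"],cv2.COLOR_RGB2GRAY)
u=proj(c,[[.422,.415,.083],[.444,.415,.038]]); print(u)
x,y=u[0].astype(int); x0,y0=x-60,max(0,y-60)
print(g[max(y-44,0):y+68:4,x-48:x+60:4])
E
```

```text
[[338.76017882  70.29380614]
 [337.67873671  98.62234985]]
[[181 181 182 182 182 182 183 182 183 183 182 183 183 184 184 185 185 185
  185 184 184 184 184 184 183 183 183]
 [182 182 182 183 182 183 183 183 183 183 183 184 184 184 185 185 185 184
  184 184 185 185 184 184 184 184 184]
 [182 183 182 184 183 183 182 183 184 184 184 184 184 185 185 186 186 186
  186 186 186 186 185 185 185 184 185]
 [182 184 184 184 183 183 184 184 185 184 185 185 183 176 158 148 185 186
  185 186 186 186 186 186 185 185 185]
 [183 183 183 184 183 184 184 181 166 133 103  89  89  91 120 134 126 187
  186 186 186 186 186 186 186 186 186]
 [183 182 175 161 124  92  86  93 111 135 165 185 192 193 175 173  99 186
  187 187 186 187 187 186 187 187 186]
 [ 93  88  98 112 143 174 183 189 194 189 195 193 192 194 187 190  91 187
  187 187 187 187 187 186 187 187 186]
 [173 187 185 188 186 188 189 190 193 189 195 194 192 194 194 193  93 187
  187 188 187 188 187 187 187 187 187]
 [180 187 186 190 184 190 189 191 193 188 194 182 109 147 194 195  98 183
  188 188 188 188 188 188 187 187 187]
 [182 184 187 188 183 19
[... 1423 characters left out ...]
 186 186 185 185 176]
 [105 172 180 180 183 180 183 185 182 185 184  97  99  99 100 141 187 186
  116 186 186 187 187 187 186 186 149]
 [105 152 180 181 182 178 184 184 182 183 185 111 112 138 169 180 186 187
  116 186 187 187 187 186 187 179 115]
 [112 137 179 171 123 114 175 182 183 182 184 184 182 185 182 187 186 187
  121 182 186 187 187 187 187 182 112]
 [117 114 158  87  88  88  89 173 183 181 184 185 181 185 183 187 183 187
  128 179 188 188 188 188 188 183 110]
 [120 106 114  88  92 105 134 136 183 180 184 184 180 184 182 188 182 186
  139 162 188 189 188 189 189 182 108]
 [121 105 109 151 117  94  88 137 183 180 184 184 179 182 181 187 180 186
  155 148 190 189 190 183 166 106 104]]
```

```bash
M='python3 -m jog'
python3 -c "
from h import *
delta(.386,.4125,.19,184)"
```

```text
delta [0.1416, 0.0078, 0.067] [-0.0, -0.16, -8.89] from [0.5266 0.3927 0.2566] [-1.7999e+02 -1.6000e-01  1.7511e+02]
```

```bash
M='python3 -m jog'
$M '[[0.05,0.0078,0.02,0,0,-4,0],[0.1,0.0078,0.04,0,0,-8,0],[0.1416,0.0078,0.067,0,0,-8.9,0],[0.1416,0.0078,0.067,0,0,-8.9,0],[0.1416,0.0078,0.067,0,0,-8.9,0],[0.1416,0.0078,0.11,0,0,-8.9,0],[0.1416,0.0078,0.15,0,0,-8.9,0],[0.1416,0.0078,0.168,0,0,-8.9,0]]'
$M '[[0,0,0,0,0,0,0],[0,0,0,0,0,0,0]]'
$M '[[-0.01,0,0,0,0,0,0],[-0.02,0,0,0,0,0,0],[-0.03,0,0,0,0,0,0],[-0.03,0,0,0,0,0,0]]'
```

```text
t: 40.5
ee_pos: [0.3877, 0.4054, 0.0879]
orientation: [-179.9, -0.1, -176.2]
contact_force: [-0.0, 0.6, 0.3]
grip_width: -0.0002
finger_force: 0.0
t: 40.7
ee_pos: [0.3884, 0.4066, 0.0923]
orientation: [180.0, 0.0, -176.2]
contact_force: [0.5, 0.0, 0.7]
grip_width: -0.0
finger_force: 0.0
t: 41.1
ee_pos: [0.4188, 0.4086, 0.0917]
orientation: [180.0, 0.0, -176.2]
contact_force: [-0.1, -0.5, -0.3]
grip_width: -0.0
finger_force: 0.0
```

```bash
M='python3 -m jog'
$M '[[-0.006,0.003,0.004,0,0,0,0],[-0.012,0.005,0.005,0,0,0,0],[-0.018,0.005,0.005,0,0,0,0],[-0.024,0.005,0.005,0,0,0,0],[-0.024,0.005,0.005,0,0,0,0],[-0.024,0.005,0.005,0,0,0,0]]'
$M '[[-0.003,0,0,0,0,0,0],[-0.003,0,0,0,0,0,0]]'
$M '[[-0.003,0,0,0,0,0,0],[-0.003,0,0,0,0,0,0]]'
```

```text
t: 41.7
ee_pos: [0.4411, 0.4151, 0.0863]
orientation: [180.0, 0.0, -176.2]
contact_force: [0.3, 0.0, -1.2]
grip_width: -0.0003
finger_force: 0.0
t: 41.9
ee_pos: [0.4439, 0.4153, 0.0863]
orientation: [180.0, 0.0, -176.2]
contact_force: [-0.7, -1.1, 0.0]
grip_width: 0.0003
finger_force: 0.2
t: 42.1
ee_pos: [0.4452, 0.4155, 0.0861]
orientation: [-180.0, -0.3, -176.1]
contact_force: [-18.8, -2.7, 6.4]
grip_width: -0.0006
finger_force: 9.2
```

```bash
M='python3 -m jog'
$M '[[0.02,0,0,0,0,0,0],[0.04,0,0,0,0,0,0],[0.05,0,-0.04,0,0,0,0],[0.05,0,-0.09,0,0,0,0],[0.05,0,-0.14,0,0,0,0],[0.05,0,-0.15,0,0,0,0]]'
$M '[[-0.05,-0.02,-0.02,0,0,0,0],[-0.1,-0.02,-0.02,0,0,8,0],[-0.13,-0.02,-0.02,0,0,8.9,0],[-0.13,-0.02,-0.02,0,0,8.9,0],[-0.13,-0.02,-0.02,0,0,8.9,0],[-0.13,-0.02,-0.02,0,0,8.9,0]]'
python3 - <<'E'
from h import *
c=wrist(); g=cv2.cvtColor(c["frame"],cv2.COLOR_RGB2GRAY)
u=proj(c,[[.466,.418,.085],[.422,.415,.085]]); print(u); 
for x,y in u.astype(int): print(g[y-16:y+17:4,x-20:x+21:4])
w=c; 
p,s=fitobj(w,(.5544,.0024,-5),[(.096,.062,.162,0)],.0154); print(np.round(p,4),s, proj(w,[[.5544,.0024,.162]]))
E
```

```text
t: 42.7
ee_pos: [0.3979, 0.4131, 0.2432]
orientation: [179.7, 0.4, -176.1]
contact_force: [0.8, -0.4, -0.1]
grip_width: 0.0001
finger_force: 0.0
t: 43.3
ee_pos: [0.5274, 0.401, 0.2562]
orientation: [180.0, -0.0, 175.0]
contact_force: [-0.1, 0.3, -0.8]
grip_width: -0.0003
finger_force: 0.0
[[331.80179288 120.80566153]
 [324.56098017  69.86580618]]
[[183 185 158  87 111 118 104 187 190 136 162]
 [183 185 121  86 104 110  96 183 188 152 148]
 [182 182 115  84  81  82  82 118 187 168 126]
 [182 139 116  82  82  84  85  83 186 179 118]
 [125 116 115  86  81  82  83  82 183 186 116]
 [115 115 116 107  81  82  82 109 185 187 115]
 [115 115 114 130 161 123 149 186 184 186 122]
 [131 115 127 183 180 184 180 186 181 185 129]
 [183 179 182 183 179 182 180 187 180 172 142]]
[[188 191 190 193 196 192 194 195 195 120 150]
 [187 190 191 192 195 191 194 195 195 144 136]
 [187 190 192 190 195 193 194 194 194 170 113]
 [187 189 194 190 196 193 194 194 195 183 104]
 [188 189 193 190 195 192 192 193 195 194 103]
 [188 189 192 188 191 179 167 166 194 195 106]
 [188 189 190 101  91  90  90 112 193 196 114]
 [187 186 189 112  93  94  95 101 193 194 127]
 [186 184 187 123  97  97  98 100 191 192 149]]
[ 5.544e-01  2.400e-03 -5.000e+00  1.540e-02] -0.0 [[-180.53546057  285.7518533 ]]
```

```bash
M='python3 -m jog'
$M '[[0,-0.05,-0.02,0,0,0,0],[0,-0.1,-0.04,0,0,0,0],[0,-0.15,-0.05,0,0,0,0],[0,-0.2,-0.05,0,0,0,0],[0,-0.25,-0.05,0,0,0,0],[0,-0.3,-0.05,0,0,0,0],[0,-0.32,-0.05,0,0,0,0],[0,-0.32,-0.05,0,0,0,0]]'
$M '[[0,0,0,0,0,0,0],[0,0,0,0,0,0,0],[0,0,0,0,0,0,0],[0,0,0,0,0,0,0]]'
python3 - <<'E'
from h import *
w=wrist()
for z in (.162,): p,s=fitobj(w,(.5544,.0024,-5),[(.096,.062,z,0)],.0154); print(np.round(p,4),s)
s=bot.sense(); print(s["contact_force"],s["ee_pos"])
E
```

```text
t: 44.15
ee_pos: [0.4988, 0.0798, 0.3071]
orientation: [-180.0, 0.1, 174.8]
contact_force: [-0.7, -0.0, -0.4]
grip_width: 0.0002
finger_force: 0.0
t: 44.55
ee_pos: [0.4998, 0.0831, 0.3062]
orientation: [-180.0, -0.0, 175.0]
contact_force: [0.0, -0.1, 0.2]
grip_width: 0.0003
finger_force: 0.0
[ 0.5349  0.0171 -2.9075  0.0077] 87.39224243164062
[ 0.90155745 -0.29694114 -0.11977138] [0.49980909 0.08291402 0.3061762 ]
```

```bash
M='python3 -m jog'
$M '[[-0.05,-0.07,0.01,0,0,0,0],[-0.065,-0.076,0.04,0,0,0,0],[-0.065,-0.076,0.045,0,0,0,0],[-0.065,-0.076,0.045,0,0,0,0],[-0.065,-0.076,0.045,0,0,0,0],[-0.065,-0.076,0.045,0,0,0,0]]'
python3 - <<'E'
from h import *
w=wrist(); w0=np.load("w11.npy",allow_pickle=True).item()
print(proj(w,[[.5544,.0024,.162]]),proj(w0,[[.5544,.0024,.162]]))
for c in (w0,w):
  for st in [(.5544,.0024,-5),(.5524,.0026,-5)]:
    p,s=fitobj(c,st,[(.096,.062,.162,0)],.0154); print(np.round(p,4),s)
E
```

```text
t: 45.2
ee_pos: [0.5577, 0.0018, 0.2627]
orientation: [180.0, 0.1, 175.0]
contact_force: [0.7, -0.7, 0.2]
grip_width: -0.0003
finger_force: 0.0
[[319.87776636 203.51009168]] [[319.35145384 204.06490895]]
[ 5.5230e-01  2.6000e-03 -4.9357e+00  1.2200e-02] 112.76605224609375
[ 5.5230e-01  2.5000e-03 -5.0756e+00  1.2500e-02] 112.80033874511719
[ 5.4950e-01  2.5000e-03 -5.0205e+00  9.4000e-03] 99.31629943847656
[ 5.4960e-01  2.5000e-03 -5.0327e+00  9.6000e-03] 99.3695297241211
```

```bash
python3 -m jog '[[0,0,-0.04,0,0,0,0],[0,0,-0.04,0,0,0,0],[0,0,-0.04,0,0,0,0]]'; python3 -c "
from workcell import bot
print(bot.finish_job())"
```

```text
t: 45.55
ee_pos: [0.5579, 0.0014, 0.3031]
orientation: [180.0, 0.2, 175.0]
contact_force: [-0.6, 0.9, 0.2]
grip_width: -0.0003
finger_force: 0.0
the job is handed in; nothing more can be done
None
```

I handed the job in at about 46 s: plate C is home on the dowels, all four trays and the lid are stacked level on it, and the lever is at its on stop; the hand-in returned no verdict, so I'm going by the robot's force and height readings and wrist-camera checks.

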